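Nest the washed sample pans and stamp the wash record

ROBOT

A 6-joint arm with a two-finger parallel gripper is mounted at the origin on a cart in front of the work surface, level with it; the furniture and walls round the work are solid. World frame = base frame: x ahead of the robot, y to its left, z up, the work surface at z = 0. Lengths are in m, angles in degrees, forces in N, time in s.
With the tool pointing down it reaches from about 0.4 to 0.825 m from the base axis. Payload 7 kg.
Tool frame: the origin (TCP) lies at the very end of the fingers, on their centre line; the grasp point (between the pads) lies 19 mm behind it (grasp_offset is the x of the grasp point in the tool frame, in m); x points along the fingers, y is the direction in which the jaws open and shut, and the axes are right-handed (so a half turn about x gives the same grasp; the last joint's range is limited). The gripper opens to 88 mm and grips with 3 to 60 N. Pads are 19 mm wide; open, the fingers measure 130 mm over their backs; the gripper's body (78 mm by 193 mm) begins 47 mm behind the grasp point.
Start: joints at [-60.04, 20.546, 0.682, 0, -70.136, -16.507], TCP at [0.157, -0.656, 0.227] pointing down, gripper open.
Joint ranges: [-176.03, 176.03], [-82.01, 121.73], [-58.28, 71.71], [-173.87, 95.51], [-174.79, -0.11], [-173.66, 173.66]. Speed limits (degrees/s): [136.94, 136.94, 172.46, 180, 180, 180].

INTERFACE

Orientations are given as [roll, pitch, yaw] about the fixed x, y, z axes, in that order (R = Rz(yaw) Ry(pitch) Rx(roll)).
In Python, from plant import get_obs, snapshot, close_job, grasp_offset gives the robot as it stands.
- The arm moves only by the tool carry_out, never from a script. Its argument "series" is a list that holds one entry, the list of rows, each a list of 6 numbers: the shift along the tool's x, y, z in mm, then the turn, a rotation vector about the tool's x, y, z in degrees. A call has 1 to 10 rows; each row is the pose to reach, as a shift and turn from the pose commanded when the call began, along the tool's axes at that moment; what a row does not reach only later rows make up. A row lasts 1/8 s, in which the tool goes at most 62.5 mm and 10.7 degrees, less where a joint would pass 70% of its speed; a pose out of reach is approached as far as the arm can. A call with a gripper value outside its range is refused whole. "hand" is the gripper's target within -1 to 1 (shut at 1, half-way at 0, fully open at -1), set as the call begins (left out, the last holds). The fingers move at their own pace and stop on an object; the grip force is fixed at half the most. Time passes only in rows, so rows that repeat a pose let the fingers close. It gives the time, the measured TCP pose, the force and the opening at its end, in the units of the state.
- get_obs(): the state, without advancing time (a new reading comes with each control period).
- snapshot(name): name is "scene" or "top"; returns a dict with "color" (384x512x3 uint8, red, green, blue), "fx", "fy", "cx", "cy" (pixels), "eye" and "attitude" of the camera in the world. Camera axes: x right, y down, z forward; pixel columns grow to the right and rows downward; lengths in m; the calibration is good to about 2 mm. A picture is of the moment at which its call begins. There is no depth.
- close_job(): hands the job in, once; it reports no verdict.
The state is a dict: "clock": time; "joint_pos": joint angles; "qvel": joint speeds; "tau": joint torques, N m; "tool_pos": TCP position; "orientation": TCP orientation; "force": force on the tool from outside, world axes, zero at the start; "moment": the same for the moment, N m; "opening": finger opening in m.
Only numpy, scipy, OpenCV 4.12 (cv2) and the standard library are available. Lean on these libraries where they do the work, as an engineer would, in place of code of your own. Each camera call takes 0.05 s, during which the arm holds its last target.

TASK

Put the washed set of handled steel sample pans away: take every pan out of the wire basket and nest it, largest first, in the big pan on the worktop, each standing level and fully home in the next larger one, with the handles fanned out all round (some 60 degrees or more from one another) so that none lies over or against another; leave the other things in the basket. Only when the nest is complete, sign it off: press the hand stamp squarely and nearly fully down inside the ruled box on the wash record, lift it straight off without smearing, and stand it back upright on the middle of its rubber mat. Disturb nothing else on the bench.

Things in the scene. Friction and masses are not known exactly. Their poses are not given: they have to be found in the camera images.
- pan_a_mid (a point): stainless sample pan A, number 1 of the set from the largest, stands on the worktop, to receive the others; an open round cup, outer diameter 108 at the rim and 102 at the foot, 60 tall, wall 2.5, floor 3 thick, 0.42 kg, with one straight level handle along its +x. This point is on the cup's axis, half-way up (30 above the underside); z is up along the axis
- pan_a_grip (a point): grip point of that pan's handle, 86 from the cup's axis along +x and 67 above its underside, in the middle of the handle's section. The handle is a bar 12 wide (y) and 14 high, from 60 to 74 above the underside, so its underside is level with the rim; it runs from the rim out to 134 from the axis. When a pan stands home on the floor of the next larger one it is 3 higher than that one, and its handle passes 3 above the other's rim; over the other's handle it would not go down
- pan_b_mid (a point): stainless sample pan B, number 2 of the set from the largest, starts upright in the wire basket (may be absent); an open round cup, outer diameter 89 at the rim and 83 at the foot, 60 tall, wall 2.5, floor 3 thick, 0.17 kg, with one straight level handle along its +x. This point is on the cup's axis, half-way up (30 above the underside); z is up along the axis
- pan_b_grip (a point): grip point of that pan's handle, 86 from the cup's axis along +x and 67 above its underside, in the middle of the handle's section. The handle is a bar 12 wide (y) and 14 high, from 60 to 74 above the underside, so its underside is level with the rim; it runs from the rim out to 126 from the axis. When a pan stands home on the floor of the next larger one it is 3 higher than that one, and its handle passes 3 above the other's rim; over the other's handle it would not go down
- pan_c_mid (a point): stainless sample pan C, number 3 of the set from the largest, starts upright in the wire basket (may be absent); an open round cup, outer diameter 71 at the rim and 65 at the foot, 60 tall, wall 2.5, floor 3 thick, 0.13 kg, with one straight level handle along its +x. This point is on the cup's axis, half-way up (30 above the underside); z is up along the axis
- pan_c_grip (a point): grip point of that pan's handle, 86 from the cup's axis along +x and 67 above its underside, in the middle of the handle's section. The handle is a bar 12 wide (y) and 14 high, from 60 to 74 above the underside, so its underside is level with the rim; it runs from the rim out to 120 from the axis. When a pan stands home on the floor of the next larger one it is 3 higher than that one, and its handle passes 3 above the other's rim; over the other's handle it would not go down
- pan_d_mid (a point): stainless sample pan D, number 4 of the set from the largest, starts upright in the wire basket (may be absent); an open round cup, outer diameter 54 at the rim and 48 at the foot, 60 tall, wall 2.5, floor 3 thick, 0.1 kg, with one straight level handle along its +x. This point is on the cup's axis, half-way up (30 above the underside); z is up along the axis
- pan_d_grip (a point): grip point of that pan's handle, 86 from the cup's axis along +x and 67 above its underside, in the middle of the handle's section. The handle is a bar 12 wide (y) and 14 high, from 60 to 74 above the underside, so its underside is level with the rim; it runs from the rim out to 114 from the axis. When a pan stands home on the floor of the next larger one it is 3 higher than that one, and its handle passes 3 above the other's rim; over the other's handle it would not go down
- pan_e_mid (a point): stainless sample pan E, number 5 of the set from the largest, starts upright in the wire basket (may be absent); an open round cup, outer diameter 38 at the rim and 32 at the foot, 60 tall, wall 2.5, floor 3 thick, 0.07 kg, with one straight level handle along its +x. This point is on the cup's axis, half-way up (30 above the underside); z is up along the axis
- pan_e_grip (a point): grip point of that pan's handle, 86 from the cup's axis along +x and 67 above its underside, in the middle of the handle's section. The handle is a bar 12 wide (y) and 14 high, from 60 to 74 above the underside, so its underside is level with the rim; it runs from the rim out to 108 from the axis. When a pan stands home on the floor of the next larger one it is 3 higher than that one, and its handle passes 3 above the other's rim; over the other's handle it would not go down
- basket_floor (a point): centre of the floor (its top, 5 above the worktop) of the fixed stainless wire draining basket, 210 along its x, 420 along its y, walls 4 thick and 45 high; the washed pans stand in a row along its near (-x) side with their handles out over the near wall, glassware stands behind them
- vial_rack: white vial rack 64x170x34 in the basket (its long side along y), not part of the job; origin at the centre of the underside
- beaker_100: glass beaker, 54 diameter, 68 tall, in the basket, not part of the job; origin at the centre of the underside
- mini_beaker: small glass beaker, 42 diameter, 46 tall, in the basket, not part of the job; origin at the centre of the underside
- stamp_grip (a point): centre of the upright wooden handle of the hand stamp: the handle is 24 (x) by 30 (y) and 44 high, from 48 to 92 above the stamp's face when not pressed; the stamp weighs 0.15 kg and stands upright on its rubber mat
- stamp_face (a point): centre of the underside (printing face, 44 along x by 34 along y) of the stamp's black foot, 70 below the grip point when not pressed; z is up, x and y as for the handle
- stamp_frame (a joint): how far the foot of the stamp is pressed in towards its handle against the spring, 0 (free) to 0.008 m (fully down); the spring takes 3.6 N to start and 10.8 N fully down; a print needs it pressed nearly fully, over 0.006
- card_box (a point): centre of the large empty ruled box (60 along x by 50 along y) on the wash record, a sheet on a fixed grey clipboard 170 by 120 that lies on the worktop; the paper is about 5 above the worktop here, z up; a steel clip rises to 13 at x = +0.086
- mat_centre (a point): centre of the top of the stamp's black rubber mat, 80 along x by 70 along y, 3 thick, fixed
- petri_dish: covered petri dish, 90 diameter, 15 high, a bystander; origin at the centre of the underside
- timer: bench timer 20x68x60 standing on the worktop, a bystander; origin at the centre of the underside
Things that resemble listed ones, but are neither listed nor needed, are in the scene too. What is shaped like the part that bears stamp_grip but yellow is not meant.

How it is judged:
By the outcome, as a careful person would: the job done as asked, in the order asked, and still so for the second after the job is handed in, with the robot touching nothing.
Of pan_b, pan_c, pan_d, pan_e only 3 to 4 are there at a start; the rules pass over those that are not, and their reading is None.
At some moment in a run one of pan_a, pan_b, pan_c may be knocked a few centimetres aside while the robot is not near it.
It also fails if it takes over 192 s, if anything falls off the work surface, if the arm or the gripper's body presses on something with over 40 N, if the wrist force passes 120 N, or if a joint passes its speed limit or range.

## Working session

There is one attempt and no reset: what is moved stays moved. The work goes in short steps, Python scripts to look and compute and a tool call to move; the robot and the scene stay as the last step left them, time stands still between calls to the robot, and variables do not carry over. Pictures are saved under pics/ and viewed, and the job is handed in when it is done.

Besides the shell and the picture viewer there is one more tool, called after ">>>" as name(argument=value, ...) on one line, values as JSON. carry_out: Moves the arm, as the interface text tells. Its arguments: {"type":"object","properties":{"series":{"type":"array","items":{"type":"array","items":{"type":"array","items":{"type":"number"}}}},"hand":{"type":"number"}},"required":["series"]}

```bash
ls -la; mkdir -p pics
python3 - <<'E'
from plant import get_obs, snapshot, grasp_offset
import cv2, numpy as np
print(grasp_offset); print(get_obs())
for n in ("scene","top"):
    s=snapshot(n); print(n,{k:(v.tolist() if hasattr(v,'tolist') else v) for k,v in s.items() if k!='color'})
    cv2.imwrite(f"pics/{n}0.png",cv2.resize(s['color'][:,:,::-1],(800,600),interpolation=cv2.INTER_CUBIC))
    np.savez(f"pics/{n}0.npz",**s)
E
```

```text
total 12
drwxr-xr-x  3 agent agent 4096 Dec  7 01:00 .
drwxr-xr-x 23 root  root  4096 Dec  7 01:00 ..
drwxr-xr-x  2 agent agent 4096 Dec  7 01:00 pics
-0.0188
{'clock': 0.0, 'joint_pos': array([-6.00396039e+01,  2.05895602e+01,  6.34006126e-01, -2.04614313e-02,
       -7.01372428e+01, -1.65064648e+01]), 'qvel': array([ 0.02717813, -0.0636289 , -0.01347855, -0.03330293,  0.08582579,
        0.05170163]), 'tau': array([ 8.39077416e-05, -5.82723105e+01,  2.93053025e+01,  6.99721992e+00,
        6.92199043e-03, -2.03359104e-04]), 'tool_pos': array([ 0.15689992, -0.65599859,  0.22564456]), 'orientation': array([ 94.79739072,  89.90522981, 108.24435424]), 'force': array([-0.50848046,  0.45713137,  0.00089809]), 'moment': array([-0.00063009,  0.03207092,  0.00870312]), 'opening': 0.08748744492523061}
scene {'fx': 424.3926623425639, 'fy': 424.3926623425639, 'cx': 253.39822418648973, 'cy': 191.97905388204134, 'eye': [-0.4694932508582007, 0.48932023950153586, 1.0399136827351847], 'attitude': [-132.3210167403937, -0.15441725541642898, -117.08737088859601]}
top {'fx': 489.71636396272925, 'fy': 489.71636396272925, 'cx': 253.98868905763638, 'cy': 190.5280003443805, 'eye': [0.3657438112340854, 0.005090391077904693, 1.4619418135879023], 'attitude': [-174.3612354115242, -0.537660695747839, -89.6591191392076]}
```

View pics/scene0.png

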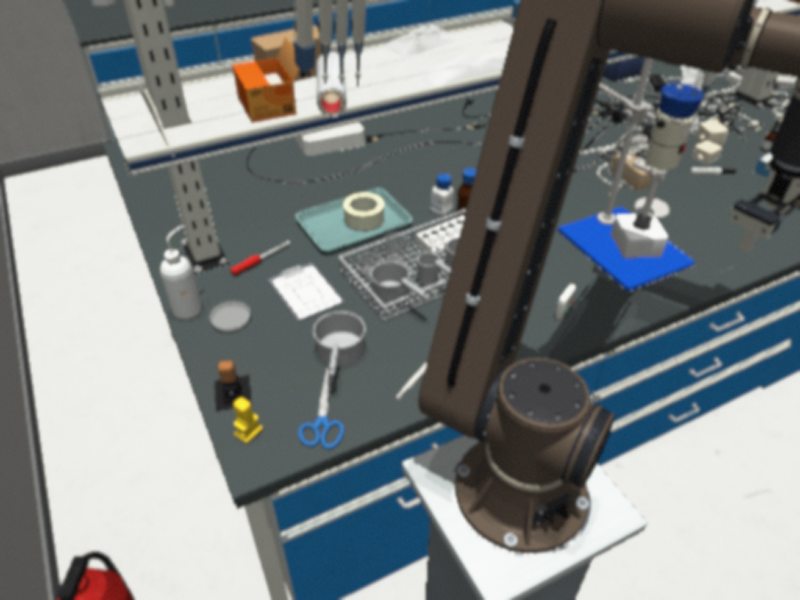

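View pics/top0.png

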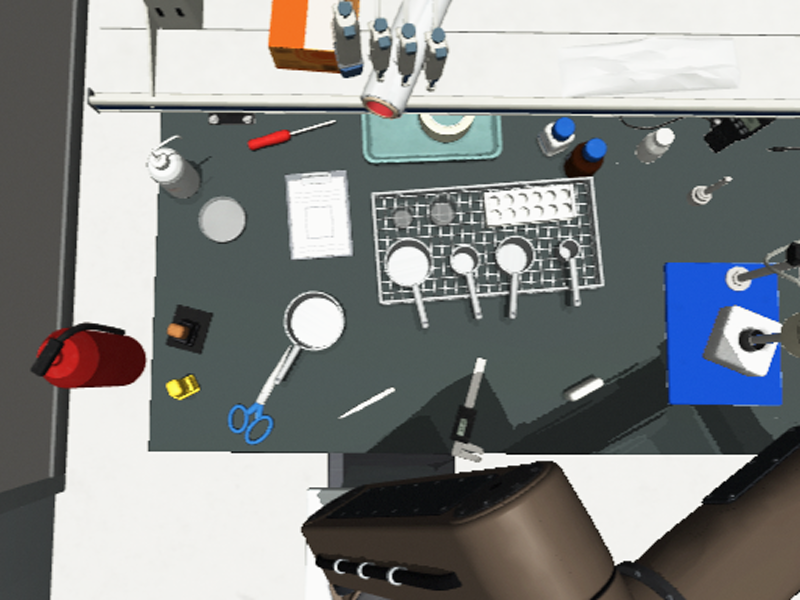

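```bash
cat > h.py <<'E'
import numpy as np, cv2
from scipy.spatial.transform import Rotation as R
from plant import get_obs, snapshot, grasp_offset
class Cam:
    def __init__(s,d):
        s.im=np.array(d['color'])[:,:,::-1].copy()
        s.K=np.array([[d['fx'],0,d['cx']],[0,d['fy'],d['cy']],[0,0,1.]])
        s.eye=np.array(d['eye']); s.R=R.from_euler('xyz',d['attitude'],degrees=True).as_matrix()
    def proj(s,p):
        c=(np.atleast_2d(p)-s.eye)@s.R; u=c@s.K.T; return u[:,:2]/u[:,2:]
    def ray(s,uv):
        uv=np.atleast_2d(uv).astype(float); d=np.c_[uv,np.ones(len(uv))]@np.linalg.inv(s.K).T@s.R.T
        return d/np.linalg.norm(d,axis=1,keepdims=True)
    def plane(s,uv,z):
        d=s.ray(uv); return s.eye+d*((z-s.eye[2])/d[:,2:])
def tri(c1,uv1,c2,uv2):
    a,b=c1.ray(uv1)[0],c2.ray(uv2)[0]
    M=np.c_[a,-b]; t=np.linalg.lstsq(M,c2.eye-c1.eye,rcond=None)[0]
    p,q=c1.eye+t[0]*a,c2.eye+t[1]*b; return (p+q)/2,np.linalg.norm(p-q)
def grab(n): return Cam(snapshot(n))
def crop(c,x0,y0,x1,y1,k,fn,marks=()):
    im=c.im[y0:y1,x0:x1]; im=cv2.resize(im,None,fx=k,fy=k,interpolation=cv2.INTER_CUBIC)
    for u in range((x0//10+1)*10,x1,10):
        L=8 if u%50 else 16; cv2.line(im,(int((u-x0+.5)*k),0),(int((u-x0+.5)*k),L),(0,255,255),1)
        if u%50==0: cv2.putText(im,str(u),(int((u-x0)*k)+2,28),0,.4,(0,255,255),1)
    for v in range((y0//10+1)*10,y1,10):
        L=8 if v%50 else 16; cv2.line(im,(0,int((v-y0+.5)*k)),(L,int((v-y0+.5)*k)),(0,255,255),1)
        if v%50==0: cv2.putText(im,str(v),(18,int((v-y0)*k)+4),0,.4,(0,255,255),1)
    for m in marks:
        m=np.atleast_2d(m); pts=np.round((m-[x0,y0]+.5)*k).astype(int)
        if len(pts)==1: cv2.circle(im,tuple(map(int,pts[0])),3,(255,0,255),-1)
        else: cv2.polylines(im,[pts],False,(255,0,255),1)
    cv2.imwrite(fn,im)
E
python3 - <<'E'
from h import *
o=get_obs(); d=lambda n:Cam(dict(np.load(f"pics/{n}0.npz")))
t=d('top'); s=d('scene'); print(t.proj(o['tool_pos']),s.proj(o['tool_pos']))
crop(t,90,100,290,250,4,'pics/t1.png')
crop(t,230,100,400,220,4.6,'pics/t2.png')
crop(s,120,120,320,270,4,'pics/s1.png')
E
```

```text
[[515.17514688 325.02756429]] [[484.04277794 153.19555639]]
```

View pics/t1.png

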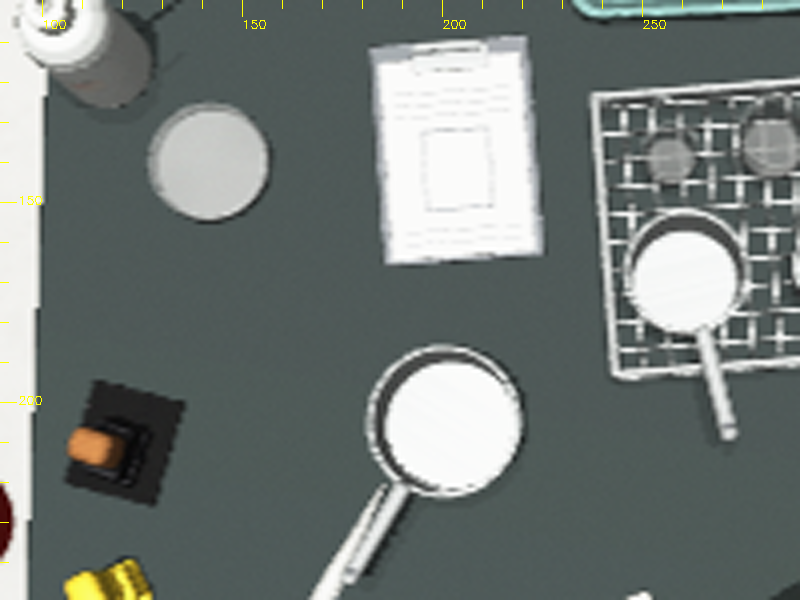

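View pics/t2.png

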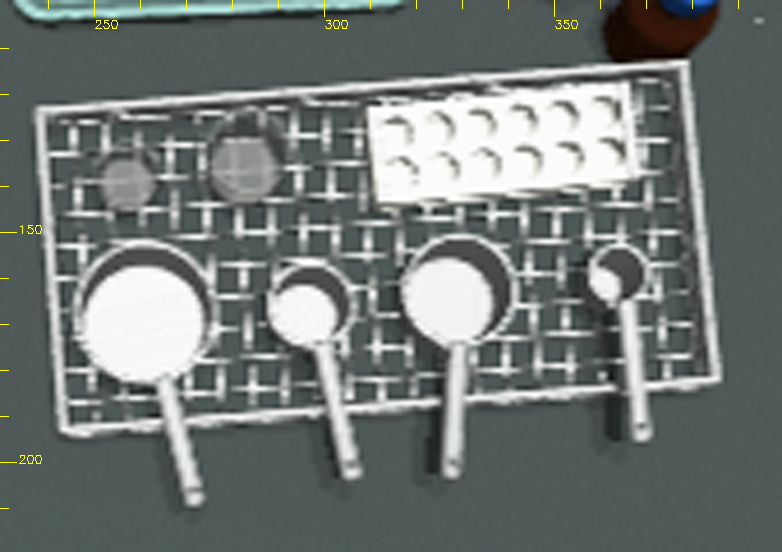

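View pics/s1.png

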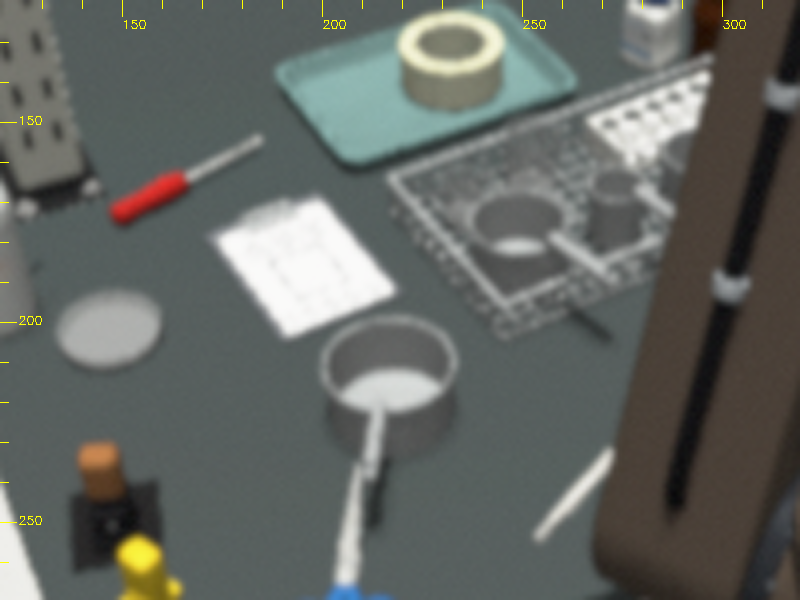

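```bash
cat >> h.py <<'E'
from scipy.optimize import minimize
from scipy.ndimage import map_coordinates
PAN=dict(a=(.108,.134),b=(.089,.126),c=(.071,.120),d=(.054,.114),e=(.038,.108))
def grad(c):
    g=cv2.GaussianBlur(cv2.cvtColor(c.im,cv2.COLOR_BGR2GRAY).astype(np.float32),(0,0),.7)
    return np.hypot(cv2.Sobel(g,cv2.CV_32F,1,0),cv2.Sobel(g,cv2.CV_32F,0,1))
def loc(n,x,y,yaw,z0):
    dia,L=PAN[n]; th=np.radians(np.arange(12,349,3)); r=dia/2
    c,s=np.cos(yaw),np.sin(yaw); M=np.array([[c,-s],[s,c]])
    T=lambda q,z:np.c_[np.array(q)@M.T+[x,y],np.full(len(q),z)]
    rim=T(np.c_[r*np.cos(th),r*np.sin(th)],z0+.060)
    u=np.linspace(r+.004,L,25)
    h1=T(np.c_[u,u*0+.006],z0+.074); h2=T(np.c_[u,u*0-.006],z0+.074)
    v=np.linspace(-.006,.006,6); h3=T(np.c_[v*0+L,v],z0+.074)
    return rim,h1,h2,h3
def fitpan(n,x0,cams,z0,wh=1.):
    G=[grad(c) for c in cams]
    def f(p):
        t=0
        for c,g in zip(cams,G):
            parts=loc(n,p[0],p[1],p[2],z0); 
            for q,w in zip(parts,(1,.5*wh,.5*wh,.3*wh)):
                uv=c.proj(q); t-=w*map_coordinates(g,[uv[:,1],uv[:,0]],order=1).mean()
        return t
    best=None
    for dx in (-.004,0,.004):
        for dy in (-.004,0,.004):
            for da in (-.06,0,.06):
                r=minimize(f,[x0[0]+dx,x0[1]+dy,x0[2]+da],method='Nelder-Mead',options=dict(initial_simplex=np.array([x0,x0,x0,x0])+[dx,dy,da]+np.array([[0,0,0],[.003,0,0],[0,.003,0],[0,0,.05]]),xatol=1e-4,fatol=1e-2))
                if best is None or r.fun<best.fun: best=r
    return best.x,best.fun
E
cat > m1.py <<'E'
from h import *
d=lambda n:Cam(dict(np.load(f"pics/{n}0.npz")))
t=d('top'); s=d('scene')
# rim centre px, handle end px in top
ini=dict(a=((201,205.5),(177.5,244),0),b=((261,168),(271.5,207),.005),d=((296.5,166),(305.5,202),.005),c=((329,163),(327.5,202),.005),e=((363.5,159.5),(369,194),.005))
res={};mk=[]
for n,(c,h,z) in ini.items():
    p=t.plane(c,z+.06)[0]; q=t.plane(h,z+.074)[0]; yaw=np.arctan2(q[1]-p[1],q[0]-p[0])
    x,f=fitpan(n,[p[0],p[1],yaw],[t],z); res[n]=x
    print(n,'init',p[:2].round(4),np.degrees(yaw).round(1),'len',np.linalg.norm(q-p)[()].round(4),'top fit',x[:2].round(4),np.degrees(x[2]).round(1),round(f))
    if n in 'ab':
        x2,f2=fitpan(n,list(x),[s],z); print('   scene fit',x2[:2].round(4),np.degrees(x2[2]).round(1),round(f2))
    mk+=[t.proj(k) for k in loc(n,*x,z)]
crop(t,170,140,390,250,3.6,'pics/t3.png',mk)
ms=[]
for n in 'abcde': ms+=[s.proj(k) for k in loc(n,*res[n],ini[n][2])]
crop(s,180,140,340,260,5,'pics/s2.png',ms)
E
python3 m1.py
```

```text
a init [0.4601 0.1443] 150.2 len 0.1274 top fit [0.4622 0.1433] 148.9 -677
   scene fit [0.4615 0.1501] 152.8 -405
b init [ 0.5691 -0.027 ] -165.2 len 0.1179 top fit [ 0.5724 -0.0259] -164.9 -699
   scene fit [ 0.5714 -0.0236] -163.1 -305
d init [ 0.5757 -0.1293] -167.2 len 0.1085 top fit [ 0.5786 -0.1294] -166.7 -721
c init [ 0.5851 -0.2233] 176.2 len 0.1151 top fit [ 0.5882 -0.2233] 176.7 -719
e init [ 0.5961 -0.3232] -173.9 len 0.1029 top fit [ 0.5993 -0.3233] -173.9 -750
```

View pics/t3.png

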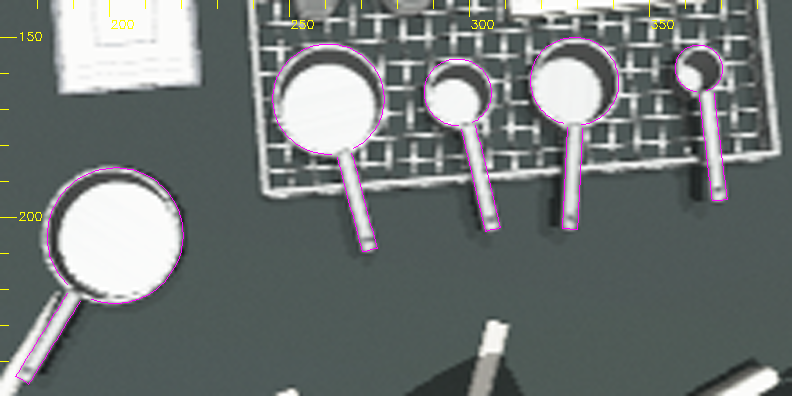

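View pics/s2.png

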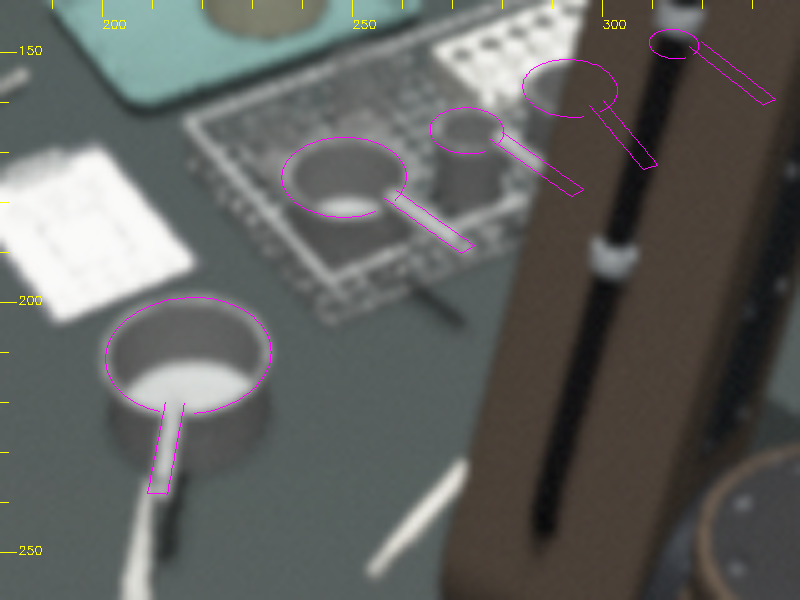

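Run:
```python
from h import *
d=lambda n:Cam(dict(np.load(f"pics/{n}0.npz")))
t=d('top'); s=d('scene'); o=get_obs()
M=R.from_euler('xyz',o['orientation'],degrees=True).as_matrix(); print('tool R',M.round(3).tolist())
print('y ang',np.degrees(np.arctan2(M[1,1],M[0,1])))
for uv,z in (((425,168),0),((500,168),0),((425,259),0),((500,259),0),((475,217),.05)): print(uv,t.plane(uv,z)[0].round(3))
for uv in ((436,62),(432,95),(405,145)): print('scene',uv,[s.plane(uv,z)[0].round(3).tolist() for z in (0.05,.3,.4)])
# B tip corner triangulation, rim centre, A rim centre
print('B tip',tri(t,(271.5,207.5),s,(271.5,189)))
print('A tip',tri(t,(173.8,244.5),s,(208.5,237.5)))
print('B rim c',tri(t,(261.2,167.3),s,(246.8,174.8)))
crop(t,400,100,512,260,4,'pics/t4.png'); crop(s,330,20,512,200,3.3,'pics/s4.png')
```

```text
tool R [[-0.0, -0.232, 0.973], [0.001, 0.973, 0.232], [-1.0, 0.002, -0.0]]
y ang 103.44336517842252
(425, 168) [ 0.582 -0.524  0.   ]
(500, 168) [ 0.584 -0.752  0.   ]
(425, 259) [ 0.309 -0.517  0.   ]
(500, 259) [ 0.311 -0.74   0.   ]
(475, 217) [ 0.433 -0.647  0.05 ]
scene (436, 62) [[0.964, -1.32, 0.05], [0.602, -0.863, 0.3], [0.457, -0.68, 0.4]]
scene (432, 95) [[0.717, -1.05, 0.05], [0.417, -0.661, 0.3], [0.297, -0.506, 0.4]]
scene (405, 145) [[0.471, -0.668, 0.05], [0.234, -0.375, 0.3], [0.139, -0.259, 0.4]]
B tip (array([ 0.45492019, -0.05625859,  0.07806004]), np.float64(0.0015902169753650953))
A tip (array([0.34933361, 0.2180965 , 0.07773361]), np.float64(0.0024481074421206566))
B rim c (array([ 0.57296143, -0.02439645,  0.06443909]), np.float64(0.007266312681083409))
```

View pics/s4.png

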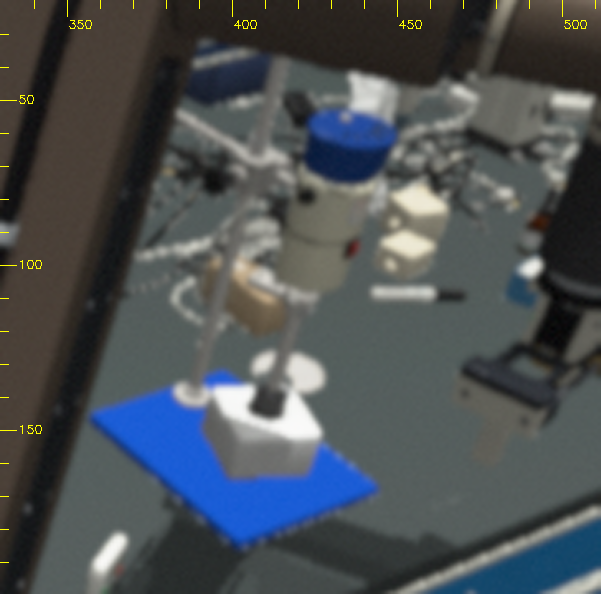

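View pics/t4.png

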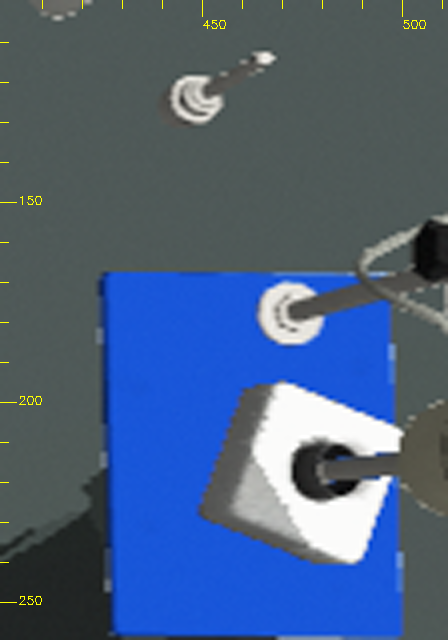

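```bash
cat >> h.py <<'E'
def tgt(pos,phi):
    f=np.radians(phi); y=np.array([np.cos(f),np.sin(f),0]); x=np.array([0,0,-1.]); return np.array(pos),np.c_[x,y,np.cross(x,y)]
def plan(pos,phi,o=None):
    o=o or get_obs(); M=R.from_euler('xyz',o['orientation'],degrees=True).as_matrix()
    p,T=tgt(pos,phi); d=M.T@(p-o['tool_pos'])*1000; r=R.from_matrix(M.T@T).as_rotvec(degrees=True)
    print('delta',d.round(1).tolist(),'turn',r.round(1).tolist(),'dist %.0f rows>=%.1f'%(np.linalg.norm(d),max(np.linalg.norm(d)/62.5,np.linalg.norm(r)/10.7)))
def st():
    o=get_obs(); M=R.from_euler('xyz',o['orientation'],degrees=True).as_matrix()
    print('t %.2f'%o['clock'],'pos',o['tool_pos'].round(4),'phi %.2f'%np.degrees(np.arctan2(M[1,1],M[0,1])),'xaxis',M[:,0].round(3),'F',o['force'].round(1),'open %.4f'%o['opening'],'q',o['joint_pos'].round(0))
E
python3 - <<'E'
from h import *
st(); plan([.27,-.38,.2],104); plan([.495,-.0464,.15],105.5)
d=Cam(dict(np.load("pics/top0.npz"))); print('near wall', d.plane([(245,193),(385,182)],.045).round(3))
E
```

```text
t 0.10 pos [ 0.1569 -0.6561  0.2257] phi 103.44 xaxis [-0.     0.001 -1.   ] F [-0.   1.   1.2] open 0.0874 q [-60.  21.   1.  -0. -70. -17.]
delta [26.0, 242.2, 174.2] turn [-0.6, -0.0, -0.1] dist 299 rows>=4.8
delta [76.4, 514.2, 470.6] turn [-2.1, -0.0, -0.1] dist 701 rows>=11.2
near wall [[ 0.498  0.019  0.045]
 [ 0.533 -0.39   0.045]]
```

>>> carry_out(series=[[[26, 242, 174, 0, 0, 0], [26, 242, 174, 0, 0, 0], [26, 242, 174, 0, 0, 0], [26, 242, 174, 0, 0, 0], [30, 270, 205, -1, 0, 0], [45, 330, 265, -1, 0, 0], [55, 380, 320, -2, 0, 0], [65, 430, 375, -2, 0, 0], [70, 475, 425, -2, 0, 0], [76, 514, 464, -2, 0, 0]]], hand=-0.3)

```text
clock: 1.35
tool_pos: [0.449, -0.1087, 0.1585]
orientation: [-8.6, 90.0, 6.9]
force: [1.4, -0.2, 0.8]
opening: 0.057
```

Run:
```python
from h import *
st(); 
c=grab('top'); s=grab('scene')
cv2.imwrite('pics/t5.png',cv2.resize(c.im,(800,600))); cv2.imwrite('pics/s5.png',cv2.resize(s.im,(800,600)))
plan([.489,-.048,.055],105.5)
```

```text
t 1.35 pos [ 0.449  -0.1087  0.1585] phi 105.48 xaxis [ 0.  0. -1.] F [ 1.4 -0.2  0.8] open 0.0570 q [ 11.   4. -31.   0. -55. -85.]
delta [103.0, 46.2, 52.6] turn [0.2, 0.0, 0.0] dist 125 rows>=2.0
```

View pics/t5.png

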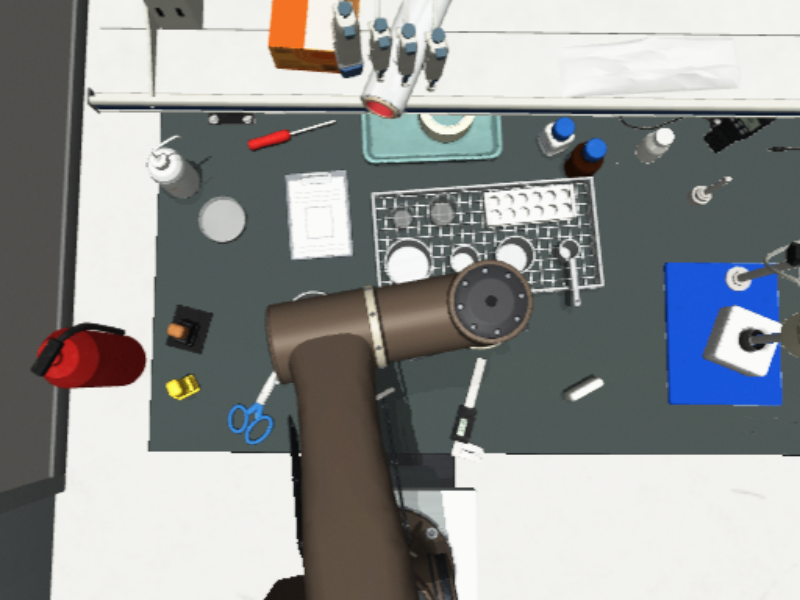

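View pics/s5.png

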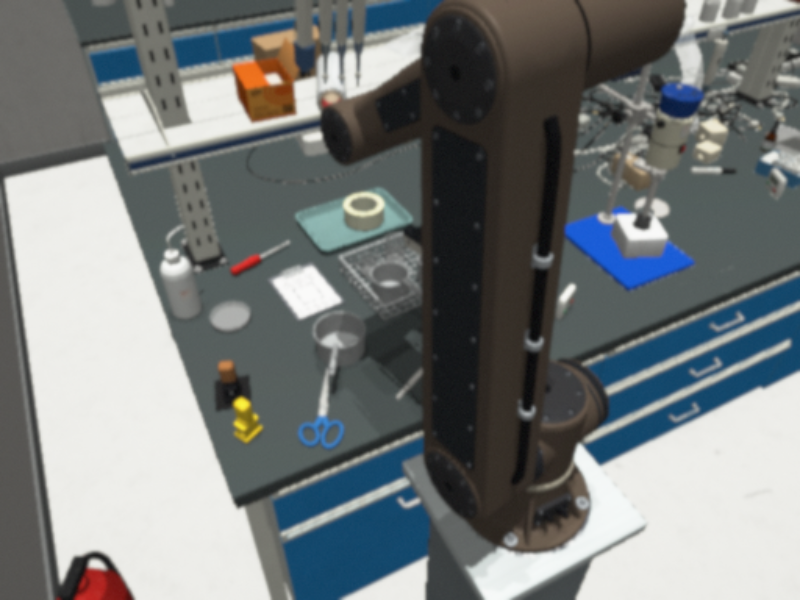

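>>> carry_out(series=[[[0, 0, 0, 0, 0, 0], [0, 0, 0, 0, 0, 0]]])

```text
clock: 1.7
tool_pos: [0.4477, -0.1113, 0.1585]
orientation: [164.3, 90.0, 179.7]
force: [0.2, -0.4, 0.2]
opening: 0.0572
```

Run:
```python
from h import *
st(); plan([.489,-.048,.055],105.5)
```

```text
t 1.70 pos [ 0.4477 -0.1113  0.1585] phi 105.40 xaxis [-0.  0. -1.] F [ 0.2 -0.4  0.2] open 0.0572 q [ 11.   4. -31.  -0. -56. -85.]
delta [103.5, 50.1, 56.6] turn [-0.1, -0.0, -0.0] dist 128 rows>=2.1
```

>>> carry_out(series=[[[20, 50, 56.5, 0, 0, 0], [20, 50, 56.5, 0, 0, 0], [45, 50, 56.5, 0, 0, 0], [70, 50, 56.5, 0, 0, 0], [85, 50, 56.5, 0, 0, 0], [95, 50, 56.5, 0, 0, 0], [101, 50, 56.5, 0, 0, 0], [103, 50, 56.5, 0, 0, 0], [103, 50, 56.5, 0, 0, 0]]])

```text
clock: 2.82
tool_pos: [0.4897, -0.0474, 0.0559]
orientation: [-2.2, 90.0, 13.2]
force: [0.1, 0.2, 0.1]
opening: 0.0572
```

Run:
```python
from h import *
st(); plan([.489,-.048,.055],105.5)
s=grab('scene'); crop(s,170,120,330,240,5,'pics/s6.png')
```

```text
t 2.83 pos [ 0.4897 -0.0474  0.0559] phi 105.45 xaxis [ 0.001  0.    -1.   ] F [0.1 0.2 0.1] open 0.0572 q [ 17.  14. -35.   0. -41. -92.]
delta [0.9, -0.3, -0.8] turn [-0.1, 0.0, 0.0] dist 1 rows>=0.0
```

View pics/s6.png

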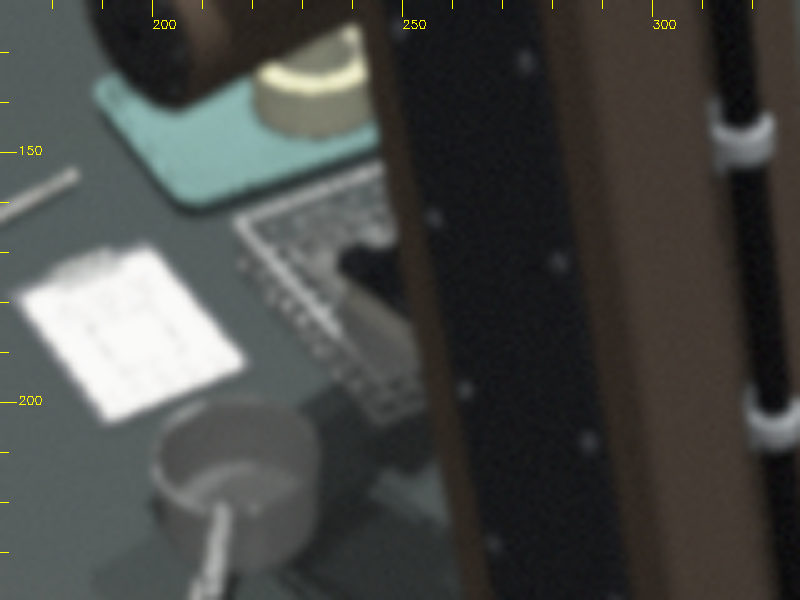

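>>> carry_out(series=[[[0, 0, 0, 0, 0, 0], [0, 0, 0, 0, 0, 0], [0, 0, 0, 0, 0, 0], [0, 0, 0, 0, 0, 0]]], hand=1)

```text
clock: 3.38
tool_pos: [0.4895, -0.0474, 0.0556]
orientation: [-18.2, 90.0, -2.8]
force: [0.3, -0.8, 0.2]
opening: 0.0226
```

>>> carry_out(series=[[[-5, 0, 0, 0, 0, 0], [-12, 0, 0, 0, 0, 0], [-25, 0, 0, 0, 0, 0], [-40, 0, 0, 0, 0, 0], [-60, 0, 0, 0, 0, 0], [-80, 0, 0, 0, 0, 0], [-95, 0, 0, 0, 0, 0], [-100, 0, 0, 0, 0, 0], [-100, 0, 0, 0, 0, 0]]])

```text
clock: 4.5
tool_pos: [0.4894, -0.0474, 0.1557]
orientation: [29.8, 90.0, 45.3]
force: [-1.0, 0.7, -1.3]
opening: 0.0118
```

Run:
```python
from h import *
st()
s=grab('scene'); c=grab('top'); crop(s,170,80,330,240,3.7,'pics/s7.png');cv2.imwrite('pics/t7.png',cv2.resize(c.im,(800,600)))
```

```text
t 4.50 pos [ 0.4894 -0.0474  0.1557] phi 105.45 xaxis [ 0.  0. -1.] F [-1.   0.7 -1.3] open 0.0118 q [ 17.   7. -28.  -0. -55. -92.]
```

View pics/s7.png

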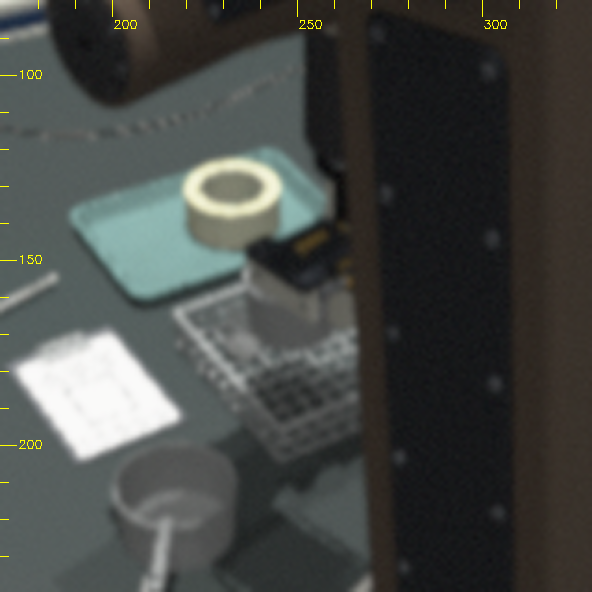

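View pics/t7.png

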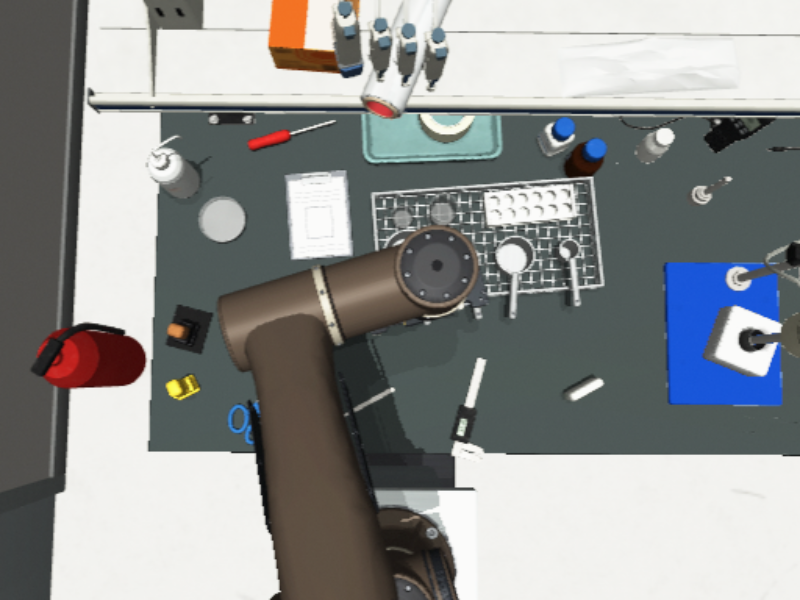

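Run:
```python
from h import *
plan([.418,.0707,.155],149)
```

```text
delta [0.0, 132.8, -37.0] turn [-43.6, -0.1, -0.0] dist 138 rows>=4.1
```

>>> carry_out(series=[[[0, 22, -6, -7, 0, 0], [0, 44, -12, -14, 0, 0], [0, 66, -18, -22, 0, 0], [0, 88, -25, -29, 0, 0], [0, 110, -31, -36, 0, 0], [0, 125, -35, -41, 0, 0], [0, 133, -37, -43.5, 0, 0], [0, 133, -37, -43.5, 0, 0], [0, 133, -37, -43.5, 0, 0]]])

```text
clock: 5.72
tool_pos: [0.4185, 0.0706, 0.1554]
orientation: [166.7, 90.0, -134.5]
force: [0.1, -0.1, -1.0]
opening: 0.0118
```

Run:
```python
from h import *
st()
s=grab('scene'); c=grab('top'); 
dz=.1
mk=[s.proj(k) for k in loc('a',.462,.144,np.radians(149),0)]+[s.proj(k) for k in loc('b',.462,.144,np.radians(-121),.103)]
crop(s,150,120,310,240,5,'pics/s8.png',mk);cv2.imwrite('pics/t8.png',cv2.resize(c.im,(800,600)))
```

```text
t 5.72 pos [0.4185 0.0706 0.1554] phi 148.88 xaxis [-0. -0. -1.] F [ 0.1 -0.1 -1. ] open 0.0118 q [ 36.  -0. -35.   0. -55. -68.]
```

View pics/s8.png

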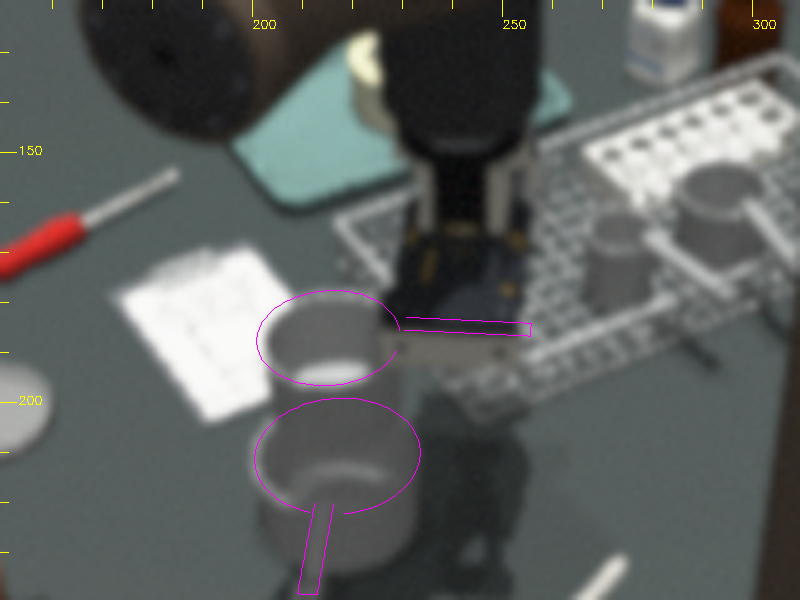

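View pics/t8.png

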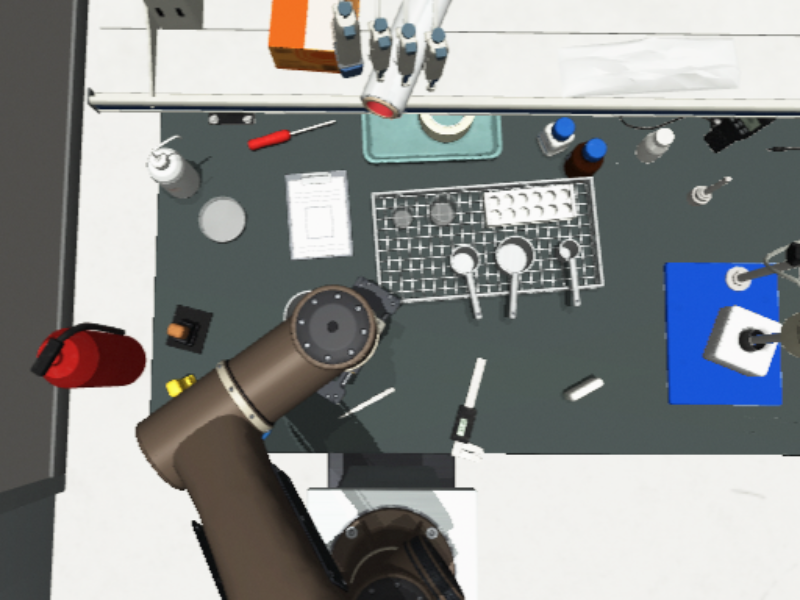

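>>> carry_out(series=[[[15, 0, 0, 0, 0, 0], [35, 0, 0, 0, 0, 0], [55, 0, 0, 0, 0, 0], [72, 0, 0, 0, 0, 0], [84, 0, 0, 0, 0, 0], [92, 0, 0, 0, 0, 0], [96, 0, 0, 0, 0, 0], [99, 0, 0, 0, 0, 0], [99, 0, 0, 0, 0, 0]]])

```text
clock: 6.95
tool_pos: [0.4184, 0.0702, 0.0575]
orientation: [-143.4, 89.9, -84.4]
force: [-3.2, -5.1, 10.9]
opening: 0.0112
```

Run:
```python
from h import *
st()
s=grab('scene');
mk=[s.proj(k) for k in loc('a',.462,.144,np.radians(149),0)]+[s.proj(k) for k in loc('b',.462,.144,np.radians(-121),.005)]
crop(s,170,140,310,245,5.7,'pics/s9.png',mk)
```

```text
t 6.95 pos [0.4184 0.0702 0.0575] phi 148.98 xaxis [ 0.    -0.001 -1.   ] F [-3.2 -5.1 10.9] open 0.0112 q [ 36.   8. -43.   0. -39. -68.]
```

View pics/s9.png

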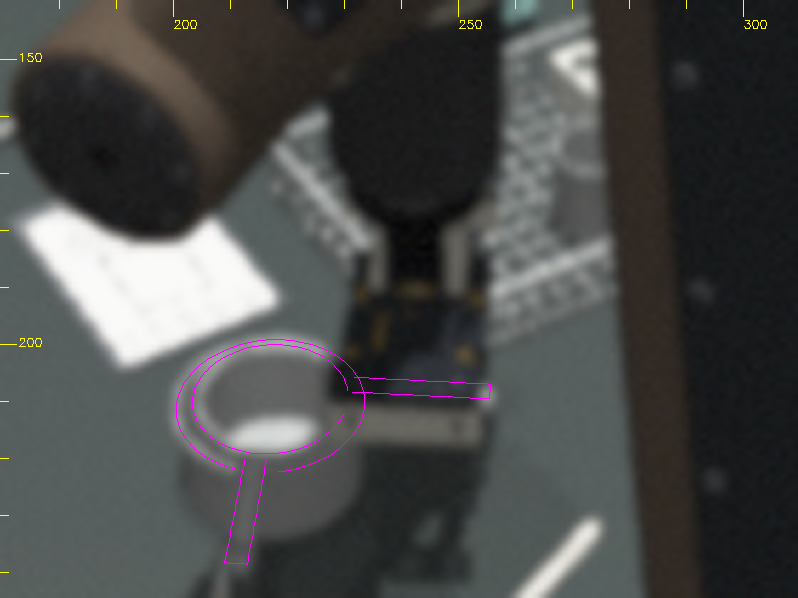

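>>> carry_out(series=[[[-1, 0, 0, 0, 0, 0], [-1, 0, 0, 0, 0, 0], [-1, 0, 0, 0, 0, 0], [-1, 0, 0, 0, 0, 0]]], hand=0.2)

```text
clock: 7.5
tool_pos: [0.4184, 0.071, 0.0576]
orientation: [-7.6, 90.0, 51.3]
force: [-0.1, 1.4, 0.5]
opening: 0.0344
```

Run:
```python
from h import *
st()
s=grab('scene');
mk=[s.proj(k) for k in loc('a',.462,.144,np.radians(149),0)]+[s.proj(k) for k in loc('b',.462,.144,np.radians(-121),.003)]
crop(s,170,140,310,245,5.7,'pics/s10.png',mk)
```

```text
t 7.50 pos [0.4184 0.071  0.0576] phi 148.96 xaxis [ 0.  0. -1.] F [-0.1  1.4  0.5] open 0.0344 q [ 36.   8. -43.  -0. -39. -68.]
```

View pics/s10.png

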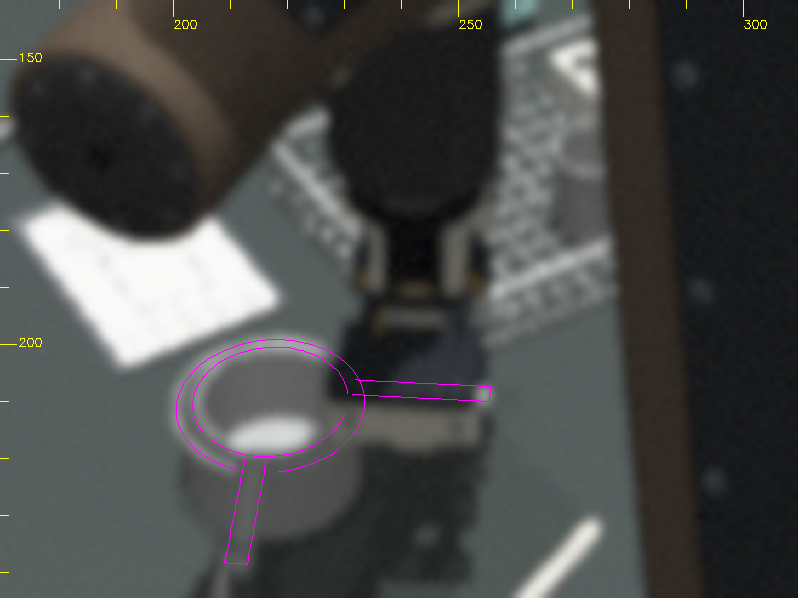

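>>> carry_out(series=[[[-15, 0, 0, 0, 0, 0], [-40, 0, 0, 0, 0, 0], [-70, 0, 0, 0, 0, 0], [-100, 0, 0, 0, 0, 0], [-100, 0, 0, 0, 0, 0]]])

```text
clock: 8.18
tool_pos: [0.4197, 0.0717, 0.1597]
orientation: [-27.6, 89.7, 31.4]
force: [-0.2, -0.3, -0.3]
opening: 0.035
```

Run:
```python
from h import *
st(); plan([.45,-.22,.17],86.7)
```

```text
t 8.18 pos [0.4197 0.0717 0.1597] phi 148.97 xaxis [ 0.004  0.002 -1.   ] F [-0.2 -0.3 -0.3] open 0.0350 q [ 36.  -0. -35.   0. -55. -68.]
delta [-10.9, -176.3, -234.3] turn [62.3, 0.3, -0.0] dist 293 rows>=5.8
```

>>> carry_out(series=[[[-11, -44, -58, 10, 0, 0], [-11, -88, -117, 20, 0, 0], [-11, -132, -175, 31, 0, 0], [-11, -176, -234, 41, 0, 0], [-11, -176, -234, 52, 0, 0], [-11, -176, -234, 62, 0, 0], [-11, -176, -234, 62, 0, 0]]], hand=-0.3)

```text
clock: 9.05
tool_pos: [0.4478, -0.2208, 0.1675]
orientation: [170.5, 89.9, 167.4]
force: [-0.3, 0.2, 0.4]
opening: 0.0568
```

Run:
```python
from h import *
st(); 
s=grab('scene'); t=grab('top')
mk=[s.proj(k) for k in loc('a',.462,.144,np.radians(149),0)]+[s.proj(k) for k in loc('b',.462,.144,np.radians(-121),.003)]
crop(s,170,140,310,245,5.7,'pics/s11.png',mk)
cv2.imwrite('pics/t11.png',cv2.resize(t.im,(800,600)))
```

```text
t 9.05 pos [ 0.4478 -0.2208  0.1675] phi 86.93 xaxis [-0.002  0.    -1.   ] F [-0.3  0.2  0.4] open 0.0568 q [ -4.   7. -26.  -0. -57. -89.]
```

View pics/s11.png

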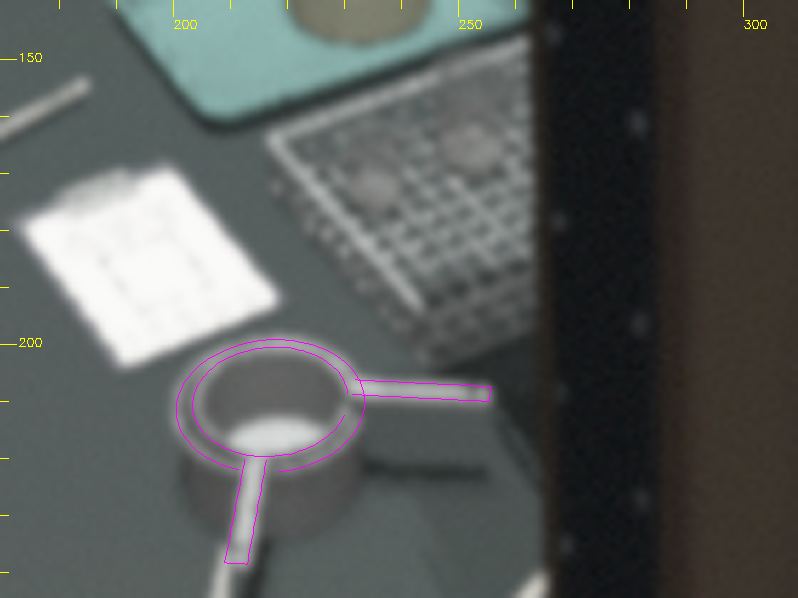

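View pics/t11.png

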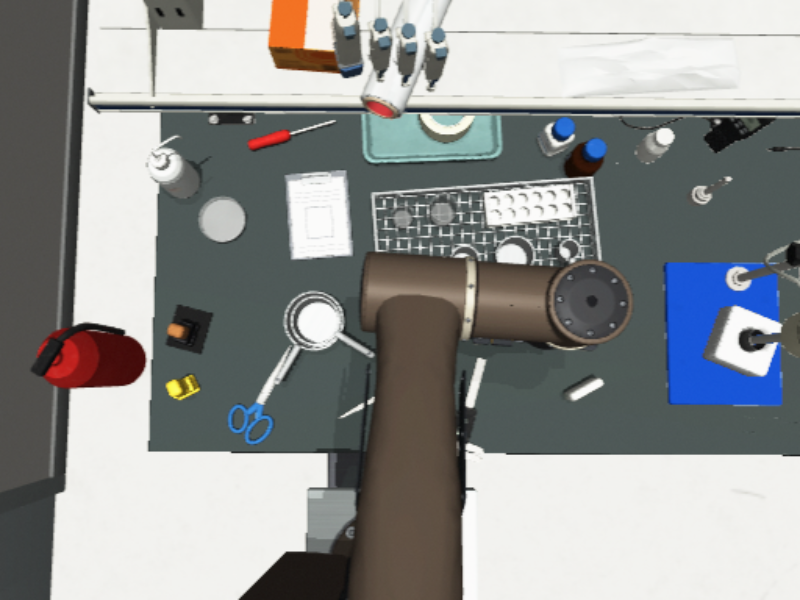

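Run:
```python
from h import *
t=grab('top'); s=grab('scene')
o=Cam(dict(np.load("pics/top0.npz")))
for n,x0,z in (('a',[.462,.144,np.radians(149)],0),('b',[.462,.144,np.radians(-121)],.003)):
    for c in (t,s):
        x,f=fitpan(n,x0,[c],z,wh=1); print(n,x[:2].round(4),np.degrees(x[2]).round(1),round(f))
crop(t,170,170,250,250,7,'pics/t12.png',[t.proj(k) for k in loc('a',.462,.144,np.radians(149),0)]+[t.proj(k) for k in loc('b',.462,.144,np.radians(-121),.003)])
d=cv2.absdiff(t.im,o.im)[140:175,315:345].max(); print('diff C rim',cv2.absdiff(t.im,o.im)[148:160,315:345].mean())
plan([.5023,-.2183,.1],86.7);plan([.5023,-.2183,.055],86.7)
```

```text
a [0.462  0.1428] 148.5 -657
a [0.4576 0.1506] 152.1 -380
b [0.4612 0.1452] -119.9 -639
b [0.4584 0.1438] -119.8 -361
diff C rim 0.8037037037037037
delta [68.4, 4.1, 53.7] turn [0.5, -0.0, -0.0] dist 87 rows>=1.4
delta [113.4, 4.1, 53.7] turn [0.5, -0.0, -0.0] dist 126 rows>=2.0
```

View pics/t12.png

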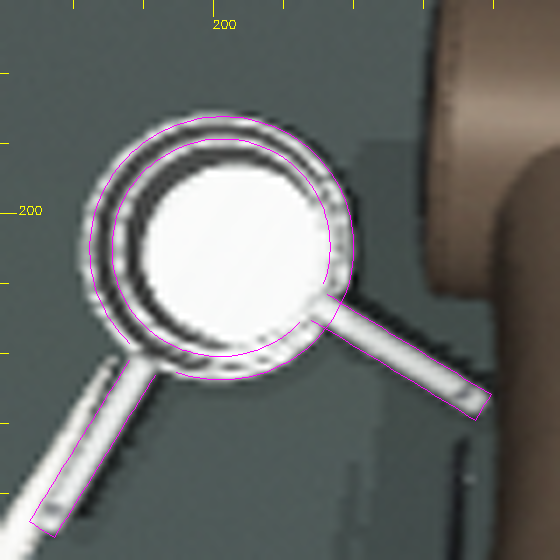

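>>> carry_out(series=[[[20, 4, 54, 0.5, 0, 0], [45, 4, 54, 0.5, 0, 0], [70, 4, 54, 0.5, 0, 0], [90, 4, 54, 0.5, 0, 0], [103, 4, 54, 0.5, 0, 0], [110, 4, 54, 0.5, 0, 0], [112, 4, 54, 0.5, 0, 0], [113, 4, 54, 0.5, 0, 0], [113, 4, 54, 0.5, 0, 0]]])

```text
clock: 10.38
tool_pos: [0.5029, -0.2193, 0.0561]
orientation: [-3.3, 90.0, -6.8]
force: [-0.6, 0.5, 0.1]
opening: 0.0573
```

Run:
```python
from h import *
st(); plan([.5023,-.2183,.055],86.7)
t=grab('top'); crop(t,230,120,390,240,5,'pics/t13.png',[t.proj(k) for k in loc('c',.5882,-.2233,np.radians(176.7),0.005)])
```

```text
t 10.38 pos [ 0.5029 -0.2193  0.0561] phi 86.46 xaxis [ 0.001 -0.    -1.   ] F [-0.6  0.5  0.1] open 0.0573 q [ -3.  19. -28.   0. -44. -90.]
delta [1.1, 0.9, -0.7] turn [-0.2, 0.0, 0.0] dist 2 rows>=0.0
```

View pics/t13.png

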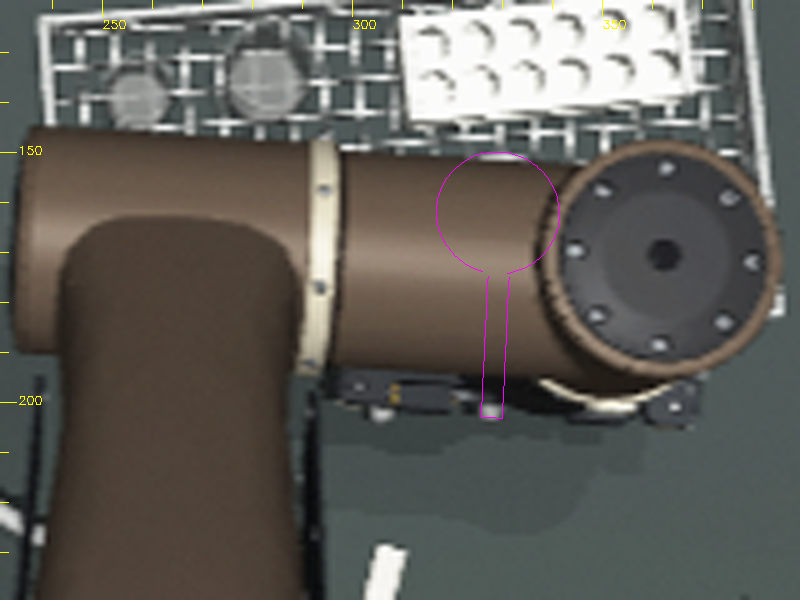

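Handle tip of C is still at the expected pixel (326,202) and centred between the fingers. Closing.

>>> carry_out(series=[[[0.5, 0.5, -0.5, 0, 0, 0], [0.5, 0.5, -0.5, 0, 0, 0], [0.5, 0.5, -0.5, 0, 0, 0], [0.5, 0.5, -0.5, 0, 0, 0], [0.5, 0.5, -0.5, 0, 0, 0]]], hand=1)

```text
clock: 11.05
tool_pos: [0.5022, -0.2187, 0.0551]
orientation: [111.4, 90.0, 107.9]
force: [-0.5, 0.1, 0.5]
opening: 0.0126
```

>>> carry_out(series=[[[-5, 0, 0, 0, 0, 0], [-12, 0, 0, 0, 0, 0], [-25, 0, 0, 0, 0, 0], [-40, 0, 0, 0, 0, 0], [-60, 0, 0, 0, 0, 0], [-80, 0, 0, 0, 0, 0], [-95, 0, 0, 0, 0, 0], [-105, 0, 0, 0, 0, 0], [-110, 0, 0, 0, 0, 0], [-110, 0, 0, 0, 0, 0]]])

```text
clock: 12.3
tool_pos: [0.5021, -0.2186, 0.165]
orientation: [121.2, 90.0, 117.7]
force: [0.1, -0.8, -2.1]
opening: 0.0119
```

Run:
```python
from h import *
st()
c=np.array([.462,.1445]); a=np.radians(-53); p=c+.0855*np.array([np.cos(a),np.sin(a)]); print(p); plan([p[0],p[1],.165],217)
```

```text
t 12.30 pos [ 0.5021 -0.2186  0.165 ] phi 86.45 xaxis [-0.  0. -1.] F [ 0.1 -0.8 -2.1] open 0.0119 q [ -3.  11. -20.  -0. -58. -91.]
[0.51345518 0.07621666]
delta [0.1, 295.0, -6.9] turn [-130.6, 0.0, -0.0] dist 295 rows>=12.2
```

>>> carry_out(series=[[[0, 20, 0, -9, 0, 0], [0, 42, 0, -18, 0, 0], [0, 66, -1, -28, 0, 0], [0, 90, -2, -38, 0, 0], [0, 115, -3, -48, 0, 0], [0, 140, -3, -58, 0, 0], [0, 165, -4, -68, 0, 0], [0, 190, -5, -78, 0, 0], [0, 215, -5, -88, 0, 0], [0, 240, -6, -98, 0, 0]]])

```text
clock: 13.55
tool_pos: [0.5107, 0.022, 0.1644]
orientation: [106.7, 89.9, -158.5]
force: [0.9, 0.2, -1.0]
opening: 0.0114
```

Run:
```python
from h import *
st()
plan([.5135,.0762,.165],217)
```

```text
t 13.55 pos [0.5107 0.022  0.1644] phi -175.22 xaxis [-0.001 -0.    -1.   ] F [ 0.9  0.2 -1. ] open 0.0114 q [ 24.   8. -25.  -0. -57. -20.]
delta [-0.7, -7.3, 53.8] turn [-32.2, -0.0, -0.1] dist 54 rows>=3.0
```

>>> carry_out(series=[[[0, -2, 14, -8, 0, 0], [0, -4, 28, -16, 0, 0], [0, -6, 42, -24, 0, 0], [0, -7, 50, -30, 0, 0], [0, -7, 52, -32, 0, 0], [0, -7, 52, -32, 0, 0], [0, -7, 52, -32, 0, 0]]])

```text
clock: 14.42
tool_pos: [0.5139, 0.0733, 0.165]
orientation: [80.5, 90.0, -153.1]
force: [-0.1, 0.1, -1.3]
opening: 0.0117
```

Run:
```python
from h import *
st()
plan([.5135,.0762,.165],217)
s=grab('scene'); t=grab('top')
mk=[s.proj(k) for k in loc('a',.462,.144,np.radians(149),0)]+[s.proj(k) for k in loc('b',.462,.144,np.radians(-121),.003)]+[s.proj(k) for k in loc('c',.462,.1445,np.radians(-53),.115)]
crop(s,160,100,320,245,5,'pics/s14.png',mk);
crop(t,170,170,270,250,7,'pics/t14.png',[t.proj(k) for k in loc('a',.462,.144,np.radians(149),0)])
```

```text
t 14.43 pos [0.5139 0.0733 0.165 ] phi -143.65 xaxis [-0. -0. -1.] F [-0.1  0.1 -1.3] open 0.0117 q [ 30.   9. -24.  -0. -57.   7.]
delta [-0.0, -1.4, 2.6] turn [-0.6, 0.0, -0.0] dist 3 rows>=0.1
```

View pics/s14.png

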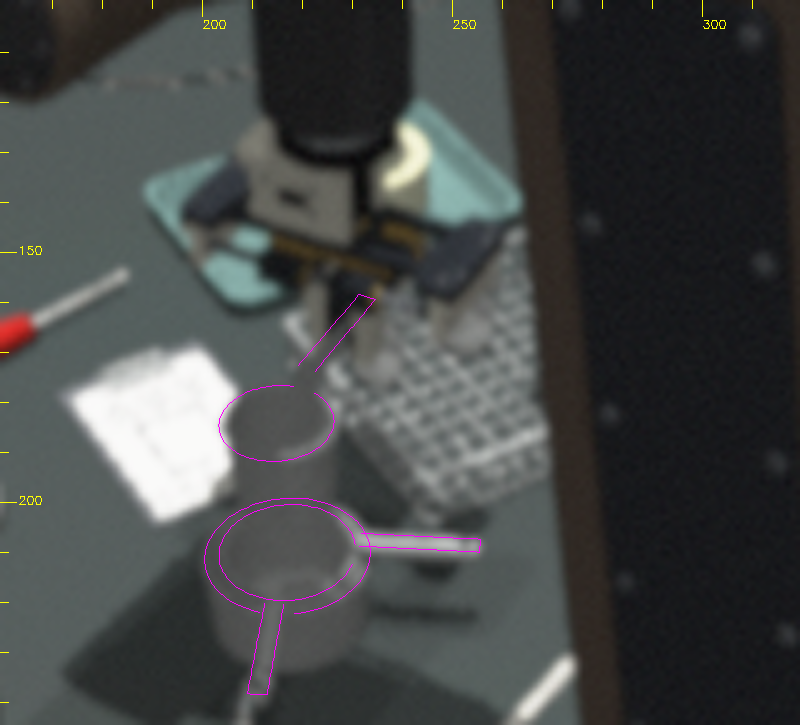

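>>> carry_out(series=[[[5, -1.5, 2.5, -0.5, 0, 0], [25, -1.5, 2.5, -0.5, 0, 0], [45, -1.5, 2.5, -0.5, 0, 0], [65, -1.5, 2.5, -0.5, 0, 0], [80, -1.5, 2.5, -0.5, 0, 0], [92, -1.5, 2.5, -0.5, 0, 0], [100, -1.5, 2.5, -0.5, 0, 0], [104, -1.5, 2.5, -0.5, 0, 0], [106, -1.5, 2.5, -0.5, 0, 0], [106, -1.5, 2.5, -0.5, 0, 0]]])

```text
clock: 15.78
tool_pos: [0.5139, 0.0766, 0.0593]
orientation: [-104.1, 90.0, 22.9]
force: [-0.3, 0.6, -0.9]
opening: 0.0116
```

Run:
```python
from h import *
st()
plan([.5135,.0762,.0565],217)
s=grab('scene')
mk=[s.proj(k) for k in loc('a',.462,.144,np.radians(149),0)]+[s.proj(k) for k in loc('c',.462,.1445,np.radians(-53),.008)]
crop(s,170,140,310,245,5.7,'pics/s15.png',mk);
```

```text
t 15.78 pos [0.5139 0.0766 0.0593] phi -143.04 xaxis [ 0.  0. -1.] F [-0.3  0.6 -0.9] open 0.0116 q [ 30.  16. -31.   0. -43.   7.]
delta [2.8, 0.5, -0.1] turn [-0.0, -0.0, 0.0] dist 3 rows>=0.0
```

View pics/s15.png

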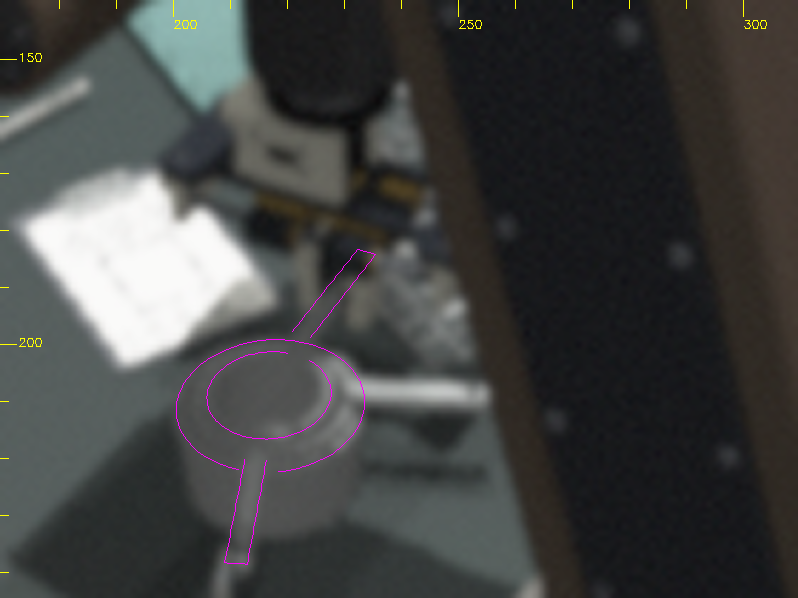

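No contact yet; go down in 1 mm steps watching force.

>>> carry_out(series=[[[1, 0, 0, 0, 0, 0], [1.5, 0, 0, 0, 0, 0]]])

```text
clock: 16.08
tool_pos: [0.5137, 0.0765, 0.0577]
orientation: [-102.5, 90.0, 24.5]
force: [-0.6, -0.1, -1.2]
opening: 0.0116
```

>>> carry_out(series=[[[0.5, 0, 0, 0, 0, 0], [1, 0, 0, 0, 0, 0]]])

```text
clock: 16.32
tool_pos: [0.5137, 0.0765, 0.0566]
orientation: [-92.4, 90.0, 34.5]
force: [-0.7, 0.3, -0.9]
opening: 0.0116
```

>>> carry_out(series=[[[0.5, 0, 0, 0, 0, 0], [1, 0, 0, 0, 0, 0]]])

```text
clock: 16.58
tool_pos: [0.514, 0.0764, 0.0559]
orientation: [-146.5, 90.0, -19.6]
force: [0.6, -2.5, 3.8]
opening: 0.0117
```

>>> carry_out(series=[[[0, 0, 0, 0, 0, 0], [0, 0, 0, 0, 0, 0], [0, 0, 0, 0, 0, 0], [0, 0, 0, 0, 0, 0]]], hand=0.2)

```text
clock: 17.08
tool_pos: [0.5136, 0.0765, 0.0555]
orientation: [55.2, 90.0, -177.9]
force: [-0.1, 1.2, -0.8]
opening: 0.0349
```

>>> carry_out(series=[[[-15, 0, 0, 0, 0, 0], [-40, 0, 0, 0, 0, 0], [-70, 0, 0, 0, 0, 0], [-100, 0, 0, 0, 0, 0], [-115, 0, 0, 0, 0, 0], [-115, 0, 0, 0, 0, 0]]])

```text
clock: 17.82
tool_pos: [0.5142, 0.0768, 0.1718]
orientation: [-96.6, 89.9, 30.4]
force: [0.1, -0.0, -0.1]
opening: 0.035
```

Run:
```python
from h import *
st()
# D: phi=-77 -> 283
x=np.array([.5786,-.1294]);a=np.radians(-166.7); print(x+.086*np.array([np.cos(a),np.sin(a)]))
plan([.44,-.17,.17],283.3)
```

```text
t 17.82 pos [0.5142 0.0768 0.1718] phi -143.05 xaxis [ 0.002  0.001 -1.   ] F [ 0.1 -0.  -0.1] open 0.0350 q [ 30.   8. -23.  -0. -58.   7.]
[ 0.49490662 -0.14918428]
delta [1.3, 207.6, -152.6] turn [-66.3, -0.1, 0.1] dist 258 rows>=6.2
```

Contact was right at the predicted home height. Move to near D (off to one side so the nest can be seen).

>>> carry_out(series=[[[0, 41, -30, -10, 0, 0], [0, 82, -61, -20, 0, 0], [0, 123, -91, -30, 0, 0], [0, 164, -121, -40, 0, 0], [1, 208, -153, -50, 0, 0], [1, 208, -153, -60, 0, 0], [1, 208, -153, -66, 0, 0], [1, 208, -153, -66, 0, 0]]], hand=-0.3)

```text
clock: 18.82
tool_pos: [0.4386, -0.1709, 0.1684]
orientation: [-18.4, 89.9, 174.4]
force: [0.7, 0.4, -0.7]
opening: 0.0571
```

Run:
```python
from h import *
st(); 
s=grab('scene'); t=grab('top')
mk=[s.proj(k) for k in loc('a',.462,.145,np.radians(149),0)]+[s.proj(k) for k in loc('b',.462,.144,np.radians(-121),.003)]+[s.proj(k) for k in loc('c',.462,.1445,np.radians(-53),.006)]
crop(s,170,140,310,245,5.7,'pics/s16.png',mk)
cv2.imwrite('pics/t16.png',cv2.resize(t.im,(800,600)))
plan([.4949,-.1492,.055],283.3)
```

```text
t 18.82 pos [ 0.4386 -0.1709  0.1684] phi -77.14 xaxis [-0.002  0.    -1.   ] F [ 0.7  0.4 -0.7] open 0.0571 q [  3.   4. -29.  -0. -57. 100.]
delta [113.8, -8.5, -59.4] turn [-0.5, 0.1, 0.0] dist 129 rows>=2.1
```

View pics/s16.png

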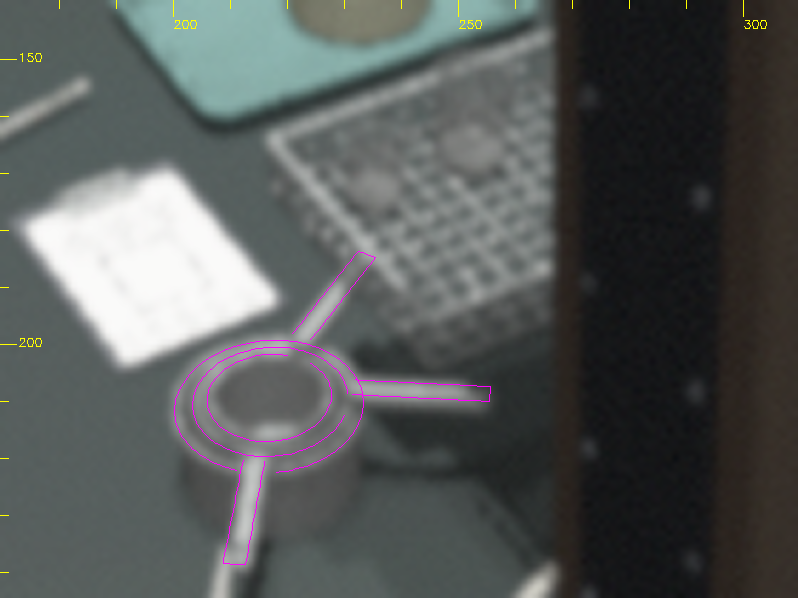

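View pics/t16.png

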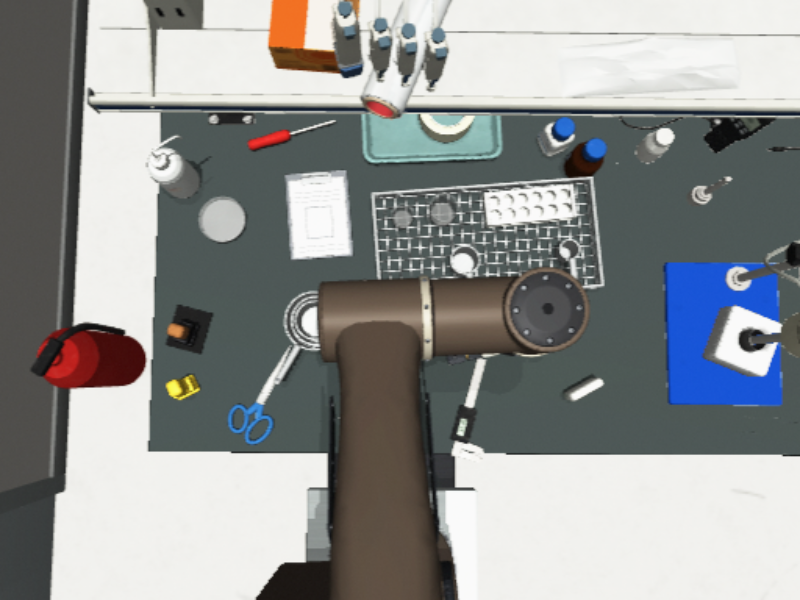

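>>> carry_out(series=[[[20, -8.5, -59.5, 0, 0, 0], [45, -8.5, -59.5, 0, 0, 0], [70, -8.5, -59.5, 0, 0, 0], [90, -8.5, -59.5, 0, 0, 0], [103, -8.5, -59.5, 0, 0, 0], [110, -8.5, -59.5, 0, 0, 0], [113, -8.5, -59.5, 0, 0, 0], [113.5, -8.5, -59.5, 0, 0, 0], [113.5, -8.5, -59.5, 0, 0, 0]]])

```text
clock: 20.05
tool_pos: [0.4959, -0.1492, 0.0566]
orientation: [167.9, 89.9, 0.8]
force: [0.2, 0.3, 0.3]
opening: 0.0572
```

Run:
```python
from h import *
st(); plan([.4949,-.1492,.055],283.3)
```

```text
t 20.05 pos [ 0.4959 -0.1492  0.0566] phi -77.05 xaxis [ 0.001  0.    -1.   ] F [0.2 0.3 0.3] open 0.0572 q [  5.  16. -31.   0. -42.  98.]
delta [1.6, -0.2, 0.9] turn [-0.3, -0.1, -0.0] dist 2 rows>=0.0
```

>>> carry_out(series=[[[1, 0, 1, 0, 0, 0], [1, 0, 1, 0, 0, 0], [1, 0, 1, 0, 0, 0], [1, 0, 1, 0, 0, 0], [1, 0, 1, 0, 0, 0]]], hand=1)

```text
clock: 20.68
tool_pos: [0.4946, -0.1494, 0.0551]
orientation: [43.9, 90.0, -123.1]
force: [-0.4, 0.0, 0.1]
opening: 0.0122
```

>>> carry_out(series=[[[-5, 0, 0, 0, 0, 0], [-12, 0, 0, 0, 0, 0], [-25, 0, 0, 0, 0, 0], [-40, 0, 0, 0, 0, 0], [-60, 0, 0, 0, 0, 0], [-80, 0, 0, 0, 0, 0], [-95, 0, 0, 0, 0, 0], [-105, 0, 0, 0, 0, 0], [-110, 0, 0, 0, 0, 0], [-110, 0, 0, 0, 0, 0]]])

```text
clock: 21.92
tool_pos: [0.4945, -0.1493, 0.1651]
orientation: [-100.7, 90.0, 92.2]
force: [-0.9, 0.3, -1.2]
opening: 0.012
```

Run:
```python
from h import *
st()
c=np.array([.462,.1445]); a=np.radians(82); p=c+.086*np.array([np.cos(a),np.sin(a)]); print(p); plan([p[0],p[1],.165],172)
```

```text
t 21.93 pos [ 0.4945 -0.1493  0.1651] phi -77.05 xaxis [-0.  0. -1.] F [-0.9  0.3 -1.2] open 0.0120 q [  5.   9. -24.  -0. -57.  98.]
[0.47396889 0.22966305]
delta [0.1, -374.0, -64.9] turn [111.0, 0.0, 0.0] dist 380 rows>=10.4
```

>>> carry_out(series=[[[0, -25, -5, 8, 0, 0], [0, -55, -10, 17, 0, 0], [0, -88, -15, 26, 0, 0], [0, -121, -21, 36, 0, 0], [0, -154, -27, 46, 0, 0], [0, -187, -33, 56, 0, 0], [0, -220, -38, 66, 0, 0], [0, -253, -44, 76, 0, 0], [0, -286, -50, 86, 0, 0], [0, -319, -55, 95, 0, 0]]])

```text
clock: 23.18
tool_pos: [0.4762, 0.1748, 0.1644]
orientation: [116.0, 89.9, -146.4]
force: [0.5, 0.4, -0.3]
opening: 0.0117
```

>>> carry_out(series=[[[0, 0, 0, 0, 0, 0]]])

```text
clock: 23.3
tool_pos: [0.4764, 0.1755, 0.1643]
orientation: [114.1, 89.9, -147.9]
force: [-0.7, 0.3, -1.3]
opening: 0.012
```

Run:
```python
from h import *
st()
plan([.474,.2297,.165],172)
```

```text
t 23.30 pos [0.4764 0.1755 0.1643] phi -172.02 xaxis [-0.001 -0.001 -1.   ] F [-0.7  0.3 -1.3] open 0.0120 q [ 42.   8. -25.  -0. -57. -34.]
delta [-0.7, -5.2, 54.0] turn [16.0, -0.0, -0.0] dist 54 rows>=1.5
```

>>> carry_out(series=[[[-0.5, -2, 18, 5, 0, 0], [-0.5, -4, 36, 10, 0, 0], [-0.5, -5, 48, 14, 0, 0], [-0.5, -5, 54, 16, 0, 0], [-0.5, -5, 54, 16, 0, 0], [-0.5, -5, 54, 16, 0, 0]]])

```text
clock: 24.05
tool_pos: [0.474, 0.2274, 0.1653]
orientation: [139.3, 90.0, -138.7]
force: [0.1, 0.3, -0.3]
opening: 0.0116
```

Run:
```python
from h import *
st()
plan([.474,.2297,.165],172);plan([.474,.2297,.06],172)
s=grab('scene'); t=grab('top')
mk=[s.proj(k) for k in loc('a',.462,.144,np.radians(149),0)]+[s.proj(k) for k in loc('b',.462,.144,np.radians(-121),.003)]+[s.proj(k) for k in loc('c',.462,.1445,np.radians(-53),.006)]+[s.proj(k) for k in loc('d',.462,.1445,np.radians(82),.115)]
crop(s,160,100,320,245,5,'pics/s17.png',mk);
```

```text
t 24.05 pos [0.474  0.2274 0.1653] phi 172.01 xaxis [-0.001 -0.    -1.   ] F [ 0.1  0.3 -0.3] open 0.0116 q [ 47.   9. -23.  -0. -58. -55.]
delta [0.3, 0.3, 2.3] turn [0.0, -0.0, -0.0] dist 2 rows>=0.0
delta [105.3, 0.3, 2.4] turn [0.0, -0.0, -0.0] dist 105 rows>=1.7
```

View pics/s17.png

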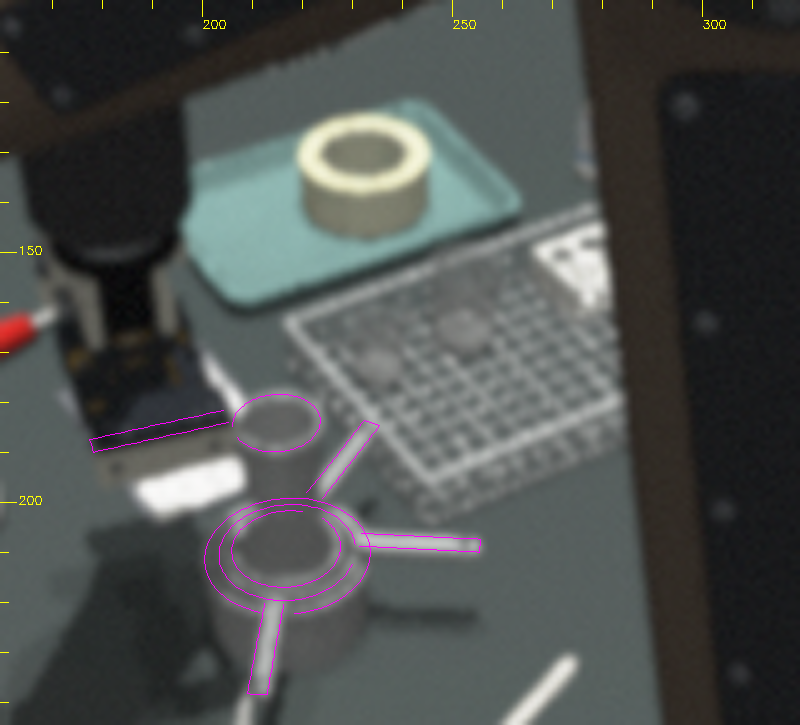

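>>> carry_out(series=[[[5, 0.5, 2.5, 0, 0, 0], [25, 0.5, 2.5, 0, 0, 0], [45, 0.5, 2.5, 0, 0, 0], [65, 0.5, 2.5, 0, 0, 0], [80, 0.5, 2.5, 0, 0, 0], [92, 0.5, 2.5, 0, 0, 0], [99, 0.5, 2.5, 0, 0, 0], [103, 0.5, 2.5, 0, 0, 0], [104.5, 0.5, 2.5, 0, 0, 0], [104.5, 0.5, 2.5, 0, 0, 0]]])

```text
clock: 25.4
tool_pos: [0.4741, 0.2307, 0.0613]
orientation: [-41.6, 90.0, 40.3]
force: [1.2, 0.6, -0.8]
opening: 0.012
```

>>> carry_out(series=[[[0.5, 0, 0, 0, 0, 0], [1, 0, 0, 0, 0, 0]]])

```text
clock: 25.65
tool_pos: [0.4741, 0.2307, 0.0603]
orientation: [-36.2, 90.0, 45.7]
force: [-0.1, -0.2, -1.6]
opening: 0.012
```

>>> carry_out(series=[[[0.5, 0, 0, 0, 0, 0], [1, 0, 0, 0, 0, 0]]])

```text
clock: 25.9
tool_pos: [0.4741, 0.2306, 0.0592]
orientation: [-38.9, 90.0, 43.0]
force: [0.4, 0.1, 0.5]
opening: 0.0118
```

At home height with first contact. Release and lift.

>>> carry_out(series=[[[0.5, 0, 0, 0, 0, 0], [0.5, 0, 0, 0, 0, 0], [0.5, 0, 0, 0, 0, 0], [0.5, 0, 0, 0, 0, 0]]], hand=0.2)

```text
clock: 26.4
tool_pos: [0.474, 0.2305, 0.0586]
orientation: [-40.8, 90.0, 41.1]
force: [-0.1, 0.2, 0.9]
opening: 0.0345
```

>>> carry_out(series=[[[-15, 0, 0, 0, 0, 0], [-40, 0, 0, 0, 0, 0], [-70, 0, 0, 0, 0, 0], [-100, 0, 0, 0, 0, 0], [-115, 0, 0, 0, 0, 0], [-115, 0, 0, 0, 0, 0]]])

```text
clock: 27.15
tool_pos: [0.4744, 0.231, 0.1748]
orientation: [-34.2, 89.9, 47.8]
force: [-0.2, 0.1, 0.3]
opening: 0.0347
```

Run:
```python
from h import *
st()
x=np.array([.5993,-.3233]);a=np.radians(-173.9); print(x+.086*np.array([np.cos(a),np.sin(a)]))
plan([.47,-.2,.175],96.1)
```

```text
t 27.15 pos [0.4744 0.231  0.1748] phi 171.95 xaxis [ 0.002  0.002 -1.   ] F [-0.2  0.1  0.3] open 0.0347 q [ 47.   9. -22.  -0. -59. -55.]
[ 0.51378694 -0.33243871]
delta [-1.0, -56.0, -427.3] turn [75.9, 0.2, -0.0] dist 431 rows>=7.1
```

>>> carry_out(series=[[[-1, -7, -54, 9, 0, 0], [-1, -14, -107, 19, 0, 0], [-1, -21, -161, 29, 0, 0], [-1, -28, -214, 38, 0, 0], [-1, -35, -268, 48, 0, 0], [-1, -42, -321, 57, 0, 0], [-1, -50, -375, 67, 0, 0], [-1, -56, -427, 76, 0, 0], [-1, -56, -427, 76, 0, 0], [-1, -56, -427, 76, 0, 0]]], hand=-0.3)

```text
clock: 28.4
tool_pos: [0.4689, -0.2001, 0.1734]
orientation: [162.9, 89.9, 168.9]
force: [0.1, -0.5, -0.2]
opening: 0.0571
```

Run:
```python
from h import *
st(); 
s=grab('scene'); t=grab('top')
mk=[s.proj(k) for k in loc('a',.462,.145,np.radians(149),0)]+[s.proj(k) for k in loc('b',.462,.144,np.radians(-121),.003)]+[s.proj(k) for k in loc('c',.462,.1445,np.radians(-53),.006)]+[s.proj(k) for k in loc('d',.462,.1445,np.radians(82),.009)]
crop(s,170,140,310,245,5.7,'pics/s18.png',mk)
cv2.imwrite('pics/t18.png',cv2.resize(t.im,(800,600)))
plan([.5138,-.3325,.1],96.1);plan([.5138,-.3325,.055],96.1)
```

```text
t 28.40 pos [ 0.4689 -0.2001  0.1734] phi 95.94 xaxis [-0.002  0.    -1.   ] F [ 0.1 -0.5 -0.2] open 0.0571 q [ -1.   8. -24.  -0. -58. -83.]
delta [74.0, -137.2, 30.1] turn [-0.0, -0.1, -0.0] dist 159 rows>=2.5
delta [119.0, -137.2, 30.1] turn [-0.0, -0.1, -0.0] dist 184 rows>=2.9
```

View pics/s18.png

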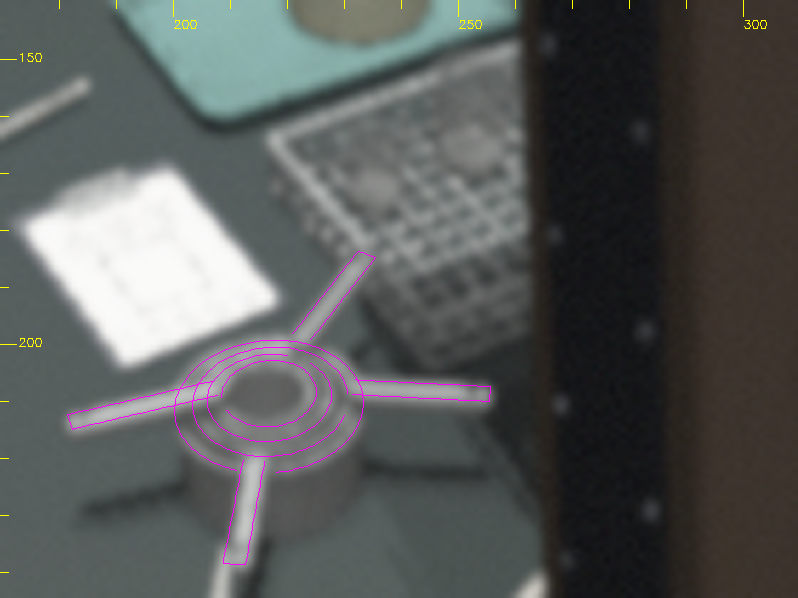

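View pics/t18.png

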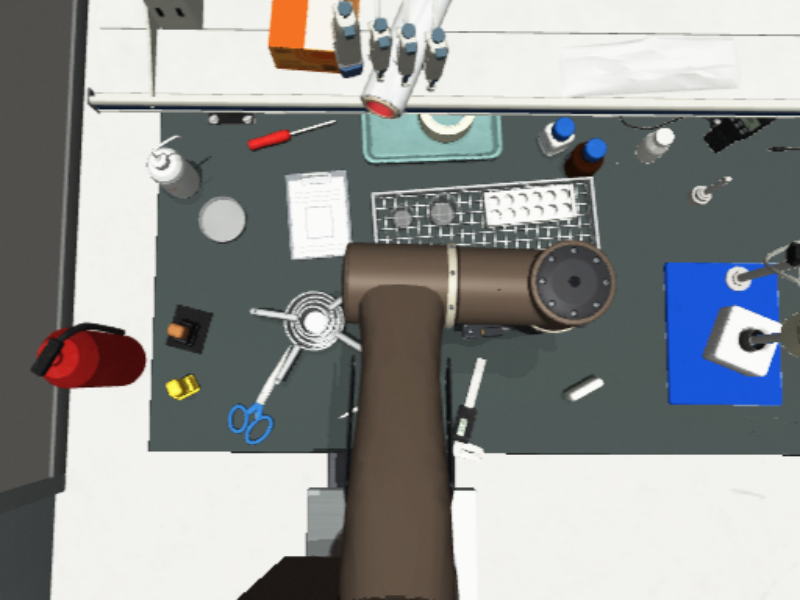

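>>> carry_out(series=[[[0, -50, 10, 0, 0, 0], [0, -100, 20, 0, 0, 0], [15, -137, 30, 0, 0, 0], [40, -137, 30, 0, 0, 0], [70, -137, 30, 0, 0, 0], [95, -137, 30, 0, 0, 0], [108, -137, 30, 0, 0, 0], [115, -137, 30, 0, 0, 0], [118, -137, 30, 0, 0, 0], [118, -137, 30, 0, 0, 0]]])

```text
clock: 29.75
tool_pos: [0.5141, -0.3333, 0.0572]
orientation: [-25.0, 89.9, -19.1]
force: [-0.3, -0.0, -0.2]
opening: 0.0569
```

Run:
```python
from h import *
st(); plan([.5138,-.3325,.055],96.1)
t=grab('top'); crop(t,230,120,390,240,5,'pics/t19.png',[t.proj(k) for k in loc('e',.5993,-.3233,np.radians(-173.9),0.005)])
```

```text
t 29.75 pos [ 0.5141 -0.3333  0.0572] phi 95.97 xaxis [ 0.001 -0.    -1.   ] F [-0.3 -0.  -0.2] open 0.0569 q [-15.  24. -19.   0. -47. -69.]
delta [2.2, 0.8, -0.2] turn [-0.1, 0.0, 0.0] dist 2 rows>=0.0
```

View pics/t19.png

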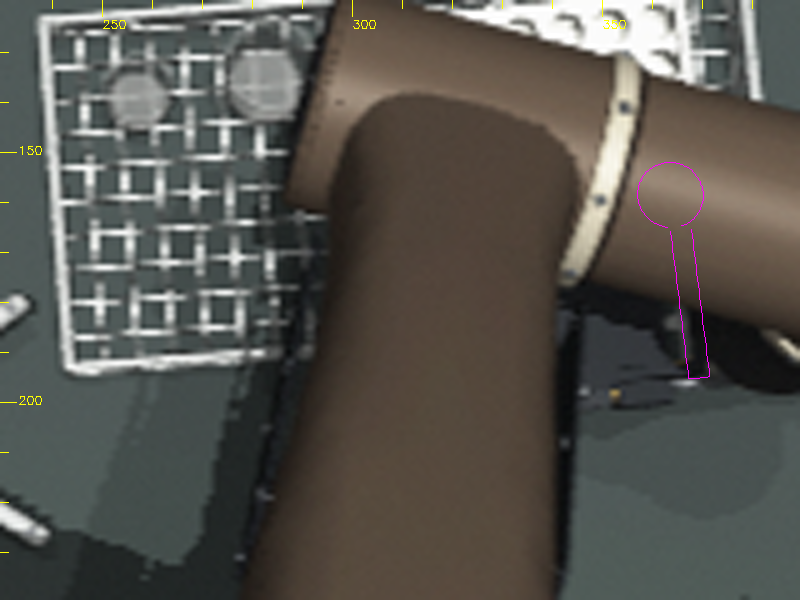

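>>> carry_out(series=[[[1.5, 0.5, 0, 0, 0, 0], [1.5, 0.5, 0, 0, 0, 0], [1.5, 0.5, 0, 0, 0, 0], [1.5, 0.5, 0, 0, 0, 0], [1.5, 0.5, 0, 0, 0, 0]]], hand=1)

```text
clock: 30.42
tool_pos: [0.5137, -0.3327, 0.0551]
orientation: [-30.0, 90.0, -24.0]
force: [0.9, -0.5, -0.0]
opening: 0.0126
```

>>> carry_out(series=[[[-5, 0, 0, 0, 0, 0], [-12, 0, 0, 0, 0, 0], [-25, 0, 0, 0, 0, 0], [-40, 0, 0, 0, 0, 0], [-60, 0, 0, 0, 0, 0], [-80, 0, 0, 0, 0, 0], [-95, 0, 0, 0, 0, 0], [-105, 0, 0, 0, 0, 0], [-110, 0, 0, 0, 0, 0], [-110, 0, 0, 0, 0, 0]]])

```text
clock: 31.68
tool_pos: [0.5136, -0.3327, 0.1651]
orientation: [111.3, 90.0, 117.3]
force: [-0.0, 0.6, -0.9]
opening: 0.0123
```

Run:
```python
from h import *
st()
c=np.array([.462,.1445]); a=np.radians(15); p=c+.086*np.array([np.cos(a),np.sin(a)]); print(p); plan([p[0],p[1],.165],96+90)
plan([.54,-.05,.17],96+94)
```

```text
t 31.68 pos [ 0.5136 -0.3327  0.1651] phi 95.95 xaxis [-0.  0. -1.] F [-0.   0.6 -0.9] open 0.0123 q [-15.  17. -12.  -0. -60. -69.]
[0.54506962 0.16675844]
delta [0.1, 493.5, 83.1] turn [-90.1, 0.0, -0.0] dist 500 rows>=8.4
delta [-4.9, 278.5, 55.6] turn [-94.1, 0.0, -0.0] dist 284 rows>=8.8
```

>>> carry_out(series=[[[0, 20, 4, -8, 0, 0], [0, 45, 9, -17, 0, 0], [0, 75, 14, -26, 0, 0], [0, 105, 20, -36, 0, 0], [-1, 135, 26, -46, 0, 0], [-2, 165, 32, -56, 0, 0], [-3, 195, 38, -66, 0, 0], [-4, 225, 44, -76, 0, 0], [-5, 252, 50, -86, 0, 0], [-5, 278, 55, -94, 0, 0]]])

```text
clock: 32.92
tool_pos: [0.5393, -0.0496, 0.1695]
orientation: [90.1, 89.9, -169.6]
force: [0.1, -0.9, -0.3]
opening: 0.0118
```

>>> carry_out(series=[[[0, 0, 0, 0, 0, 0]]])

```text
clock: 33.05
tool_pos: [0.5394, -0.0492, 0.1695]
orientation: [83.3, 89.9, -176.6]
force: [0.4, -1.1, -0.6]
opening: 0.0113
```

Run:
```python
from h import *
st()
plan([.545,.167,.165],285)
```

```text
t 33.05 pos [ 0.5394 -0.0492  0.1695] phi -169.88 xaxis [-0.001 -0.    -1.   ] F [ 0.4 -1.1 -0.6] open 0.0113 q [ 16.  11. -21.  -0. -59.  -5.]
delta [4.4, -43.5, 211.8] turn [-94.9, 0.0, -0.0] dist 216 rows>=8.9
```

>>> carry_out(series=[[[0, -5, 20, -9, 0, 0], [1, -10, 45, -19, 0, 0], [1, -15, 70, -29, 0, 0], [2, -20, 95, -39, 0, 0], [2, -25, 120, -49, 0, 0], [3, -30, 145, -59, 0, 0], [3, -35, 170, -69, 0, 0], [4, -40, 190, -79, 0, 0], [4, -43, 205, -88, 0, 0], [4, -43.5, 212, -95, 0, 0]]])

```text
clock: 34.3
tool_pos: [0.5457, 0.1658, 0.1654]
orientation: [18.4, 89.9, -146.5]
force: [0.0, -0.6, -0.7]
opening: 0.012
```

>>> carry_out(series=[[[0, 0, 0, 0, 0, 0], [0, 0, 0, 0, 0, 0]]])

```text
clock: 34.55
tool_pos: [0.5457, 0.1651, 0.1658]
orientation: [20.4, 90.0, -144.9]
force: [0.0, -0.4, -0.5]
opening: 0.0118
```

Run:
```python
from h import *
st()
plan([.545,.167,.165],285)
s=grab('scene'); t=grab('top')
mk=[s.proj(k) for k in loc('a',.462,.144,np.radians(149),0)]+[s.proj(k) for k in loc('d',.462,.1445,np.radians(82),.009)]+[s.proj(k) for k in loc('e',.462,.1445,np.radians(15),.115)]
crop(s,160,100,320,245,5,'pics/s20.png',mk);
```

```text
t 34.55 pos [0.5457 0.1651 0.1658] phi -75.27 xaxis [-0.001 -0.    -1.   ] F [ 0.  -0.4 -0.5] open 0.0118 q [ 36.  14. -18.  -0. -59.  68.]
delta [0.8, -2.0, 0.2] turn [-0.3, 0.0, -0.0] dist 2 rows>=0.0
```

View pics/s20.png

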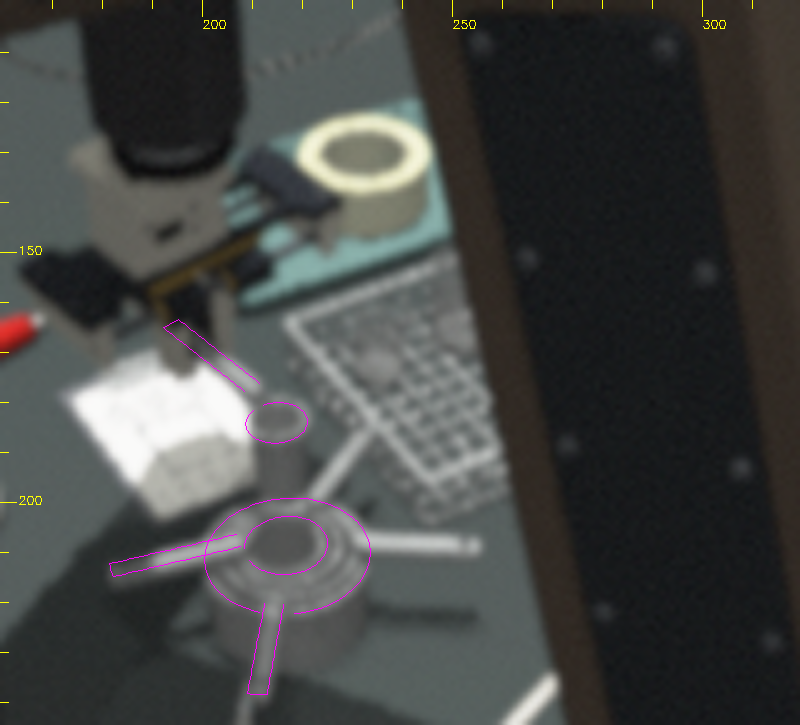

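>>> carry_out(series=[[[5, -2, 0, 0, 0, 0], [25, -2, 0, 0, 0, 0], [45, -2, 0, 0, 0, 0], [63, -2, 0, 0, 0, 0], [78, -2, 0, 0, 0, 0], [89, -2, 0, 0, 0, 0], [96, -2, 0, 0, 0, 0], [100, -2, 0, 0, 0, 0], [101.5, -2, 0, 0, 0, 0], [101.5, -2, 0, 0, 0, 0]]])

```text
clock: 35.9
tool_pos: [0.5454, 0.1678, 0.0649]
orientation: [-164.9, 90.0, 30.0]
force: [-0.9, -0.4, -0.0]
opening: 0.0117
```

>>> carry_out(series=[[[0.5, 0, 0, 0, 0, 0], [1, 0, 0, 0, 0, 0]]])

```text
clock: 36.15
tool_pos: [0.5453, 0.1678, 0.0638]
orientation: [-160.0, 90.0, 35.0]
force: [-0.0, 0.2, -0.9]
opening: 0.0117
```

>>> carry_out(series=[[[0.5, 0, 0, 0, 0, 0], [1, 0, 0, 0, 0, 0]]])

```text
clock: 36.4
tool_pos: [0.5452, 0.1677, 0.0626]
orientation: [-143.2, 90.0, 51.7]
force: [-0.1, 0.3, -0.1]
opening: 0.0115
```

>>> carry_out(series=[[[0.5, 0, 0, 0, 0, 0], [0.5, 0, 0, 0, 0, 0]]])

```text
clock: 36.65
tool_pos: [0.5453, 0.1677, 0.0621]
orientation: [120.0, 90.0, -45.0]
force: [0.2, -0.7, -0.7]
opening: 0.0115
```

>>> carry_out(series=[[[0, 0, 0, 0, 0, 0], [0, 0, 0, 0, 0, 0], [0, 0, 0, 0, 0, 0], [0, 0, 0, 0, 0, 0]]], hand=0.2)

```text
clock: 37.15
tool_pos: [0.5452, 0.1677, 0.0621]
orientation: [-172.3, 90.0, 22.7]
force: [0.0, 1.1, 0.5]
opening: 0.0344
```

>>> carry_out(series=[[[-15, 0, 0, 0, 0, 0], [-40, 0, 0, 0, 0, 0], [-70, 0, 0, 0, 0, 0], [-100, 0, 0, 0, 0, 0], [-115, 0, 0, 0, 0, 0], [-115, 0, 0, 0, 0, 0]]])

```text
clock: 37.9
tool_pos: [0.5457, 0.1681, 0.1784]
orientation: [-157.7, 89.9, 37.3]
force: [0.4, 0.4, -0.2]
opening: 0.0353
```

Run:
```python
from h import *
st()
plan([.49,-.12,.2],285)
```

```text
t 37.90 pos [0.5457 0.1681 0.1784] phi -75.05 xaxis [ 0.002  0.002 -1.   ] F [ 0.4  0.4 -0.2] open 0.0353 q [ 37.  13. -17.  -0. -60.  68.]
delta [-22.2, 263.9, 128.0] turn [-0.0, -0.1, 0.1] dist 294 rows>=4.7
```

>>> carry_out(series=[[[-22, 54, 24, 0, 0, 0], [-22, 108, 48, 0, 0, 0], [-22, 162, 72, 0, 0, 0], [-22, 216, 97, 0, 0, 0], [-22, 270, 121, 0, 0, 0], [-22, 324, 145, 0, 0, 0], [-22, 378, 170, 0, 0, 0], [-22, 432, 194, 0, 0, 0], [-22, 432, 194, 0, 0, 0]]])

```text
clock: 39.02
tool_pos: [0.4673, -0.3028, 0.197]
orientation: [-28.0, 89.8, 166.7]
force: [-0.3, 1.3, -1.1]
opening: 0.0352
```

Run:
```python
from h import *
st(); 
s=grab('scene'); t=grab('top'); np.savez('pics/post.npz',t=t.im,s=s.im)
L=(('a',149,0),('b',-121,.003),('c',-53,.006),('d',82,.009),('e',15,.012))
for n,a,z in L:
    for c in (t,s):
        x,f=fitpan(n,[.462,.1445,np.radians(a)],[c],z); print(n,x[:2].round(4),np.degrees(x[2]).round(1),round(f),end=' | ')
    print()
M=lambda c:sum([[c.proj(k) for k in loc(n,.462,.1445,np.radians(a),z)] for n,a,z in L],[])
crop(s,170,150,290,240,6.5,'pics/s21.png')
crop(s,170,150,290,240,6.5,'pics/s21m.png',M(s))
crop(t,150,165,260,250,7,'pics/t21.png')
cv2.imwrite('pics/t21f.png',cv2.resize(t.im,(800,600)))
```

```text
t 39.02 pos [ 0.4673 -0.3028  0.197 ] phi -75.35 xaxis [-0.003  0.001 -1.   ] F [-0.3  1.3 -1.1] open 0.0352 q [-13.  11. -17.  -0. -63. 117.]
a [0.462  0.1428] 148.5 -661 | a [0.46  0.146] 150.6 -395 | 
b [0.4614 0.1455] -120.0 -684 | b [0.4667 0.1391] -125.6 -342 | 
c [0.4568 0.1581] -55.1 -608 | c [0.4936 0.1813] -78.4 -352 | 
d [0.4624 0.1446] 82.7 -619 | d [0.4635 0.1455] 84.4 -301 | 
e [0.4702 0.1417] 19.3 -626 | e [0.4543 0.1638] 4.6 -287 |
```

View pics/s21.png

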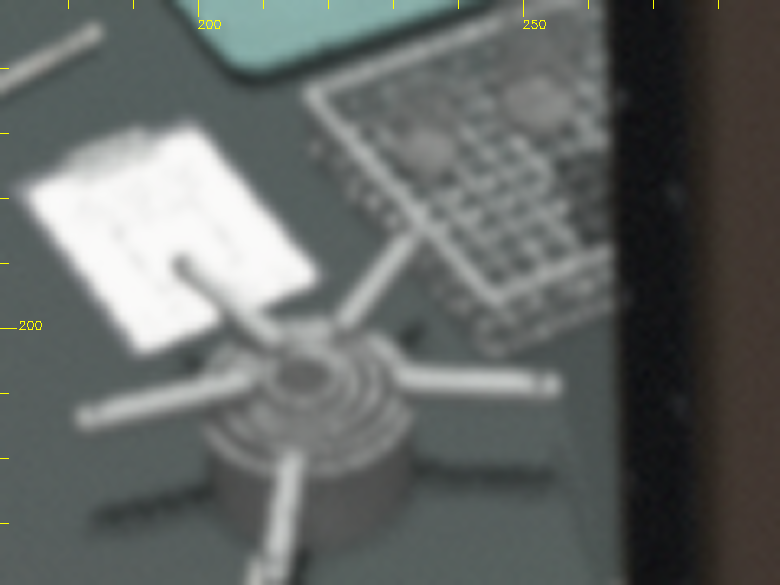

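View pics/s21m.png

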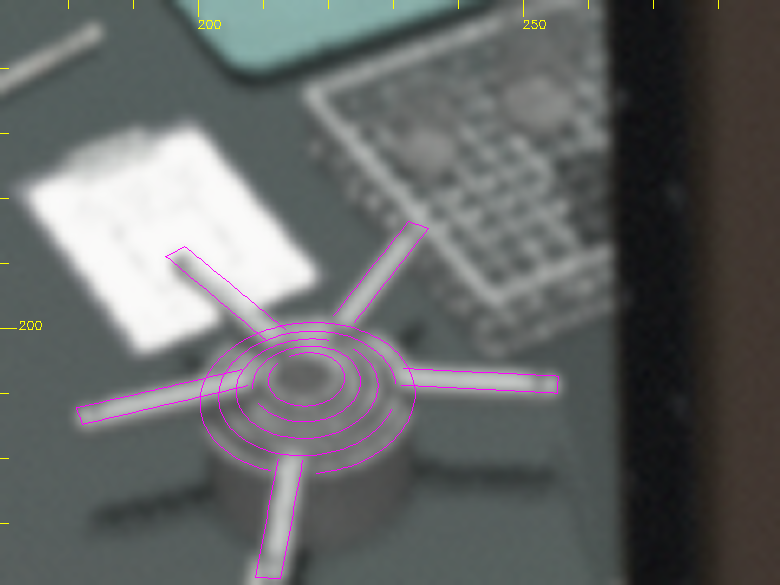

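View pics/t21.png

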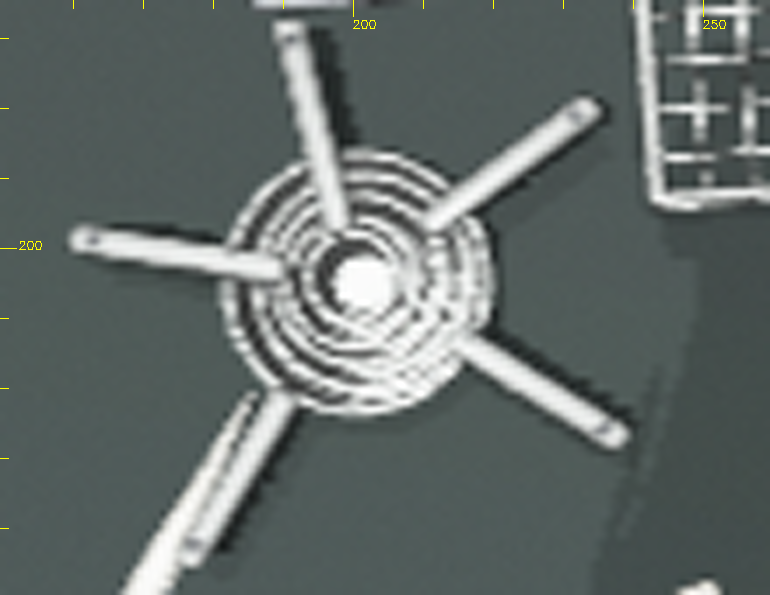

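View pics/t21f.png

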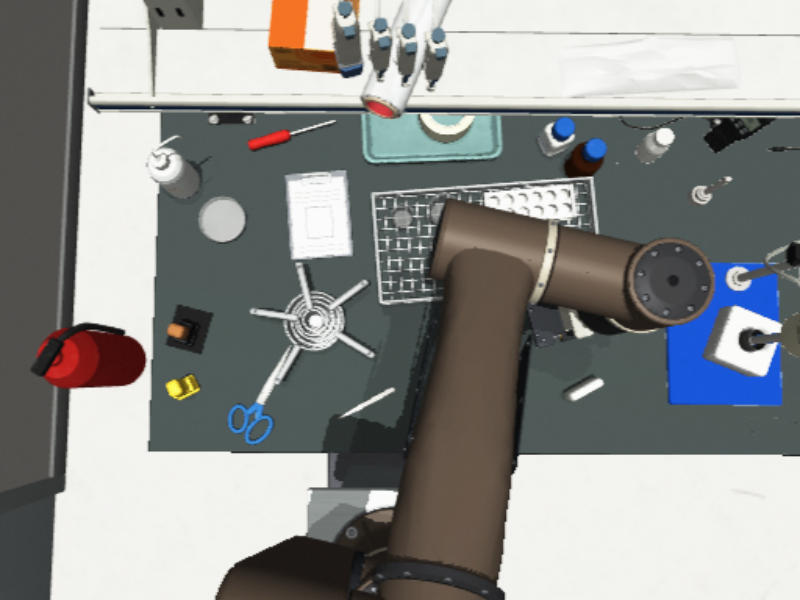

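Run:
```python
from h import *
s=grab('scene'); t=grab('top')
crop(t,95,185,165,255,8.4,'pics/t22.png'); crop(s,125,215,185,285,8.4,'pics/s22.png'); crop(t,175,100,235,170,8.4,'pics/t23.png'); crop(s,165,155,225,210,9,'pics/s23.png')
```

```text
(no output)
```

View pics/t22.png

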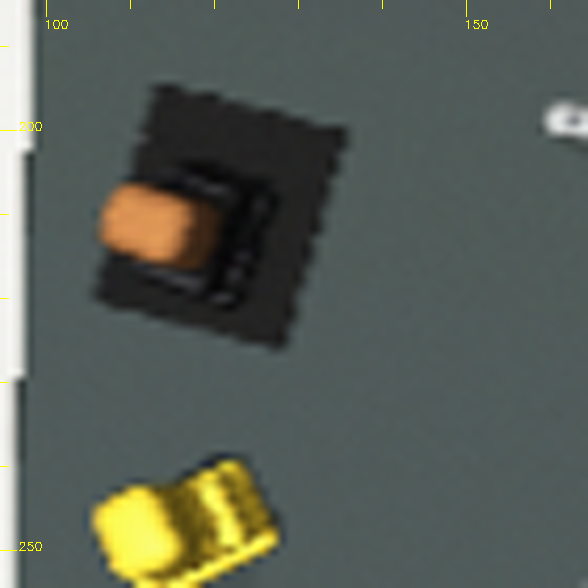

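View pics/s22.png

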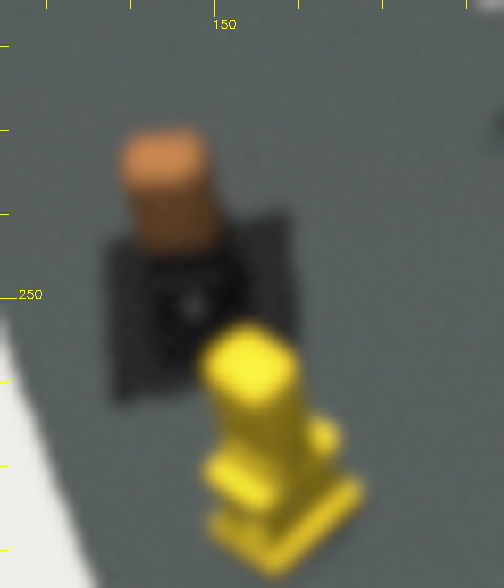

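View pics/t23.png

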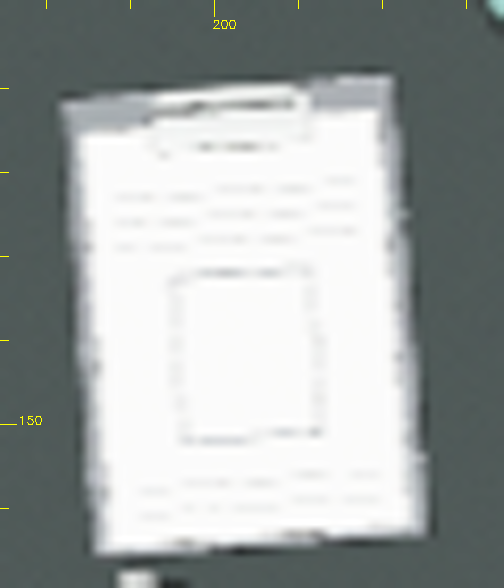

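View pics/s23.png

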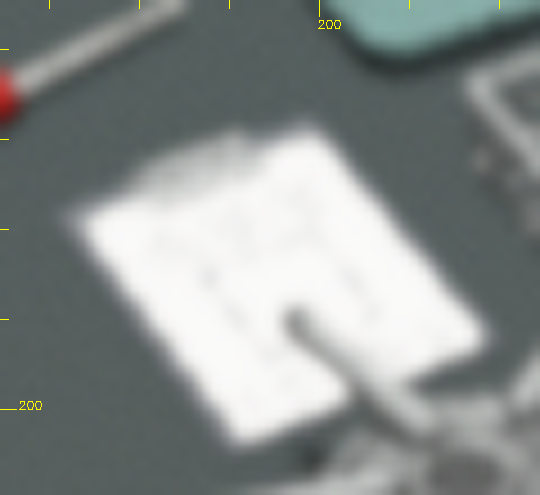

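```bash
cat > m2.py <<'E'
from h import *
s=grab('scene'); t=grab('top')
def px(l,x0,y0,k): return np.array(l,float)/k+[x0,y0]-.5
def rect(P,w,h,yaw0,name):
    # fit w(x) by h(y) rect to 4 world corners ordered (+x+y,+x-y,-x-y,-x+y)
    from scipy.optimize import least_squares
    C=np.array([[w,h],[w,-h],[-w,-h],[-w,h]])/2
    def f(p): c,q=np.cos(p[2]),np.sin(p[2]); return ((C@np.array([[c,q],[-q,c]])+p[:2])-P).ravel()
    r=least_squares(f,[*P.mean(0),yaw0]); print(name,r.x[:2].round(4),'yaw',np.degrees(r.x[2]).round(2),'res mm',(f(r.x)*1000).round(1)); return r.x
mat=t.plane(px([(157,85),(347,128),(287,347),(95,298)],95,185,8.4),.003)[:,:2]
m=rect(mat,.08,.07,-.3,'mat top')
ms=s.plane(px([(290,212),(298,395),(118,400),(108,240)][:0] or [(290,212)],125,215,8.4),.003)
box=t.plane(px([(172,278),(310,266),(322,432),(185,440)],175,100,8.4),.005)[:,:2]
b=rect(box,.06,.05,.07,'box')
bd=t.plane(px([(62,105),(390,78),(425,535),(98,550)],175,100,8.4),.004)[:,:2]
rect(bd,.17,.12,.07,'board')
for c,n,(x0,y0,x1,y1) in ((t,'top',(100,200,125,222)),(s,'scene',(135,225,155,250))):
    im=c.im[y0:y1,x0:x1].astype(int); B,G,Rr=im[...,0],im[...,1],im[...,2]
    sat=(Rr-B); print(n,'maxR',Rr.max())
    # bright top: weight
    mask=((sat>40)&(Rr>155 if n=='top' else Rr>150)); n_,lab,stt,cen=cv2.connectedComponentsWithStats(mask.astype(np.uint8)); k=1+stt[1:,4].argmax()
    u=cen[k]+[x0,y0]; print('centroid',u.round(2),'area',stt[k,4])
    ys,xs=np.where(lab==k); r=cv2.minAreaRect(np.c_[c.plane(np.c_[xs+x0,ys+y0],.095)[:,:2]*1000].astype(np.float32)); print('minrect mm',r)
    if n=='top': ut=u
    else: us=u
print('tri',tri(t,ut,s,us)); print(t.plane(ut,.095),s.plane(us,.095))
# mat: dark bench edge
print('bench edge', t.plane([(97,230)],0))
E
python3 m2.py
```

```text
mat top [0.449  0.3879] yaw -13.59 res mm [ 1.3  0.3 -0.3 -0.  -0.3 -0.  -0.7 -0.2]
box [0.6569 0.1441] yaw 4.99 res mm [ 0.2  0.  -0.2 -0.2  0.5 -0.3 -0.6  0.5]
board [0.671  0.1457] yaw 4.96 res mm [ 2.7  0.3  2.1 -1.  -0.3 -1.  -4.4  1.7]
top maxR 226
centroid [111.58 211.14] area 64
minrect mm ((440.3401184082031, 389.81927490234375), (25.63771629333496, 19.22678565979004), 72.0291748046875)
scene maxR 201
centroid [143.96 233.44] area 45
minrect mm ((437.22381591796875, 389.3196105957031), (24.59671401977539, 20.00661849975586), 63.05379104614258)
tri (array([0.44027027, 0.38961551, 0.0924399 ]), np.float64(0.001162342895798453))
[[0.44035905 0.38945431 0.095     ]] [[0.43744269 0.38938823 0.095     ]]
bench edge [[0.38927483 0.45737944 0.        ]]
```

```bash
cat >> h.py <<'E'
def rct(x,y,yaw,w,h,z):
    a=np.radians(yaw); c,q=np.cos(a),np.sin(a); C=np.array([[w,h],[w,-h],[-w,-h],[-w,h],[w,h]])/2
    return np.c_[C@np.array([[c,q],[-q,c]])+[x,y],np.full(5,z)]
E
python3 - <<'E'
from h import *
s=grab('scene'); t=grab('top')
x,y,yaw=.440,.3895,-16
L=[rct(x,y,yaw,.024,.030,.095),rct(x,y,yaw,.024,.030,.051),rct(x,y,yaw,.044,.034,.003),rct(.449,.388,-13.6,.08,.07,.003)]
crop(t,95,190,145,240,12,'pics/t24.png',[t.proj(k) for k in L]); crop(s,125,215,185,275,10,'pics/s24.png',[s.proj(k) for k in L])
E
```

```text
(no output)
```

View pics/t24.png

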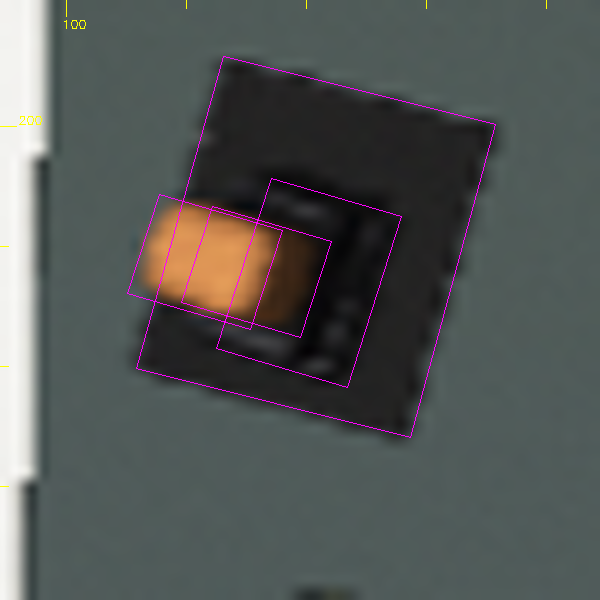

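View pics/s24.png

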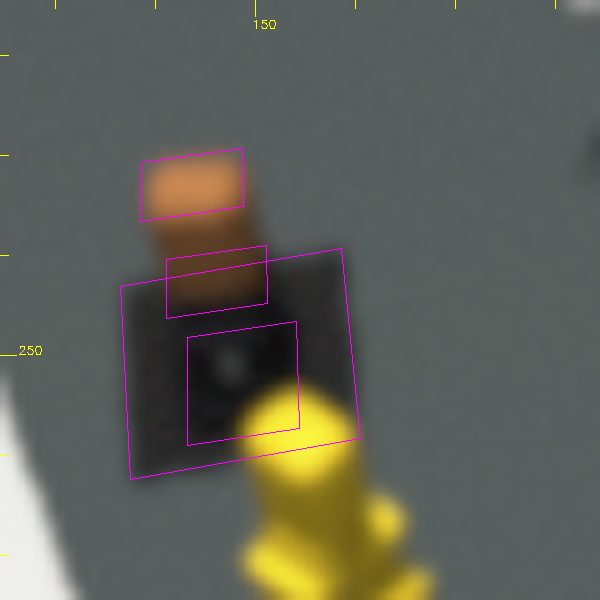

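Run:
```python
from h import *
s=grab('scene'); t=grab('top'); st()
print('shelf corner',tri(t,(58.5,65),s,(83,104)))
print('bottle',tri(t,(104,103),s,(110,163)))
plan([.46,.10,.2],-200+24); plan([.44,.3895,.15],163.5)
```

```text
t 39.52 pos [ 0.4696 -0.2989  0.1993] phi -74.96 xaxis [ 0. -0. -1.] F [-0.   0.4  0.5] open 0.0353 q [-12.  11. -17.  -0. -63. 117.]
shelf corner (array([0.75373348, 0.43661913, 0.38134188]), np.float64(0.007177949497353706))
bottle (array([0.73138654, 0.4046939 , 0.1594752 ]), np.float64(0.005589802325509089))
delta [-0.8, -387.8, -94.2] turn [101.0, -0.0, 0.0] dist 399 rows>=9.4
delta [49.2, -672.6, -150.0] turn [121.5, -0.0, 0.0] dist 691 rows>=11.4
```

>>> carry_out(series=[[[0, -40, -9, 9, 0, 0], [0, -80, -19, 19, 0, 0], [0, -120, -28, 29, 0, 0], [0, -160, -38, 39, 0, 0], [0, -200, -47, 49, 0, 0], [0, -240, -57, 59, 0, 0], [0, -280, -67, 69, 0, 0], [0, -320, -76, 79, 0, 0], [0, -355, -86, 90, 0, 0], [0, -388, -94, 100, 0, 0]]], hand=0)

```text
clock: 40.78
tool_pos: [0.4597, 0.1012, 0.1994]
orientation: [-59.2, 89.9, 35.5]
force: [-0.3, -0.1, -0.3]
opening: 0.0438
```

>>> carry_out(series=[[[0, 0, 0, 0, 0, 0]]])

```text
clock: 40.9
tool_pos: [0.4599, 0.1016, 0.1993]
orientation: [-55.5, 90.0, 39.5]
force: [-0.6, 0.3, 0.2]
opening: 0.044
```

Run:
```python
from h import *
st(); plan([.44,.3895,.15],163.5)
```

```text
t 40.90 pos [0.4599 0.1016 0.1993] phi -174.99 xaxis [ 0.001  0.    -1.   ] F [-0.6  0.3  0.2] open 0.0440 q [ 36.   2. -26.  -0. -61. -31.]
delta [49.4, -5.3, 288.6] turn [21.5, 0.0, 0.0] dist 293 rows>=4.7
```

>>> carry_out(series=[[[0, -1, 48, 5, 0, 0], [0, -2, 96, 10, 0, 0], [0, -3, 144, 14, 0, 0], [5, -4, 192, 18, 0, 0], [15, -5, 240, 21.5, 0, 0], [20, -5, 288.5, 21.5, 0, 0], [30, -5, 288.5, 21.5, 0, 0], [30, -5, 288.5, 21.5, 0, 0]]])

```text
clock: 41.9
tool_pos: [0.4394, 0.3863, 0.168]
orientation: [159.6, 89.9, -126.8]
force: [0.3, -0.3, -0.2]
opening: 0.044
```

Run:
```python
from h import *
st(); plan([.44,.3895,.057],163.5)
s=grab('scene'); t=grab('top'); crop(s,100,160,200,280,5,'pics/s25.png'); crop(t,80,160,200,260,6,'pics/t25.png')
```

```text
t 41.90 pos [0.4394 0.3863 0.168 ] phi 163.54 xaxis [-0.001 -0.002 -1.   ] F [ 0.3 -0.3 -0.2] open 0.0440 q [ 60.  15. -16.  -0. -60. -77.]
delta [111.0, 0.3, 3.5] turn [0.0, -0.1, -0.0] dist 111 rows>=1.8
```

View pics/s25.png

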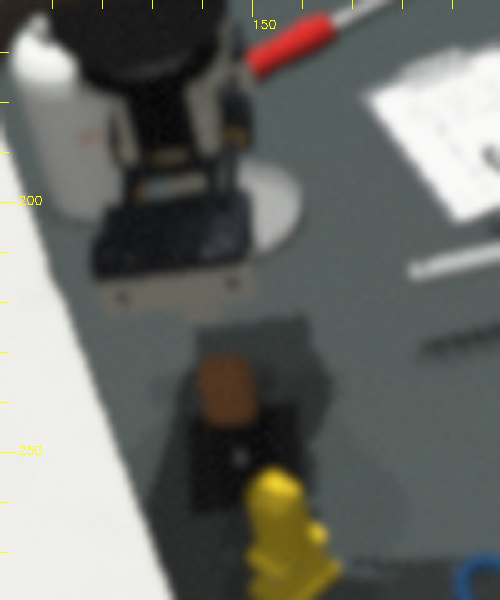

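View pics/t25.png

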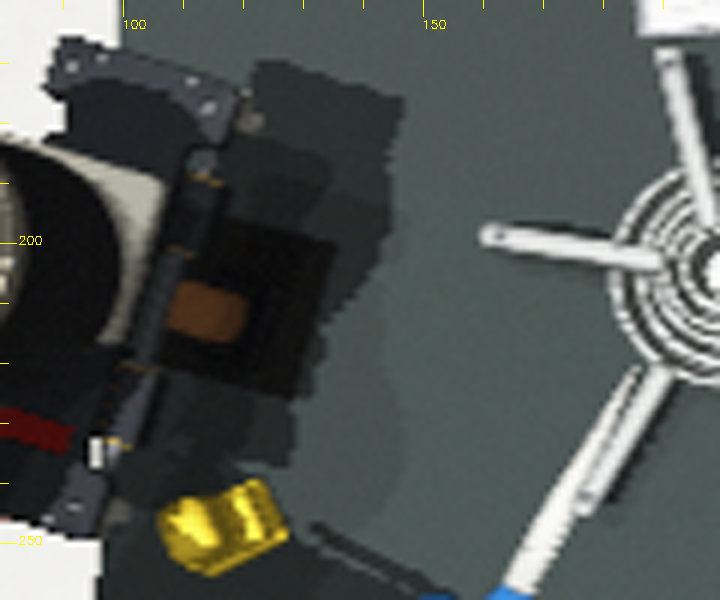

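>>> carry_out(series=[[[20, 0.5, 3.5, 0, 0, 0], [45, 0.5, 3.5, 0, 0, 0], [60, 0.5, 3.5, 0, 0, 0], [65, 0.5, 3.5, 0, 0, 0], [65, 0.5, 3.5, 0, 0, 0]]])

```text
clock: 42.62
tool_pos: [0.4408, 0.3907, 0.1045]
orientation: [-39.7, 90.0, 33.8]
force: [0.4, 0.2, -0.3]
opening: 0.044
```

Run:
```python
from h import *
st(); plan([.44,.3895,.057],163.5)
s=grab('scene'); t=grab('top'); crop(s,110,200,170,280,7,'pics/s26.png',[s.proj(rct(.440,.3895,-16.5,.024,.03,.095))]); crop(t,90,190,140,240,11,'pics/t26.png',[t.proj(rct(.440,.3895,-16.5,.024,.03,.095))])
```

```text
t 42.62 pos [0.4408 0.3907 0.1045] phi 163.45 xaxis [ 0.  0. -1.] F [ 0.4  0.2 -0.3] open 0.0440 q [ 61.  19. -20.   0. -52. -77.]
delta [47.5, 0.5, -1.4] turn [-0.1, 0.0, 0.0] dist 48 rows>=0.8
```

View pics/s26.png

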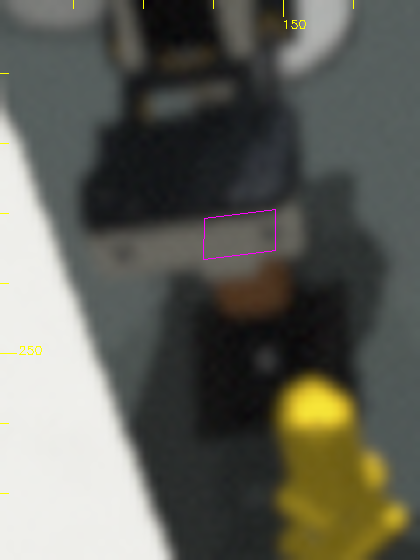

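View pics/t26.png

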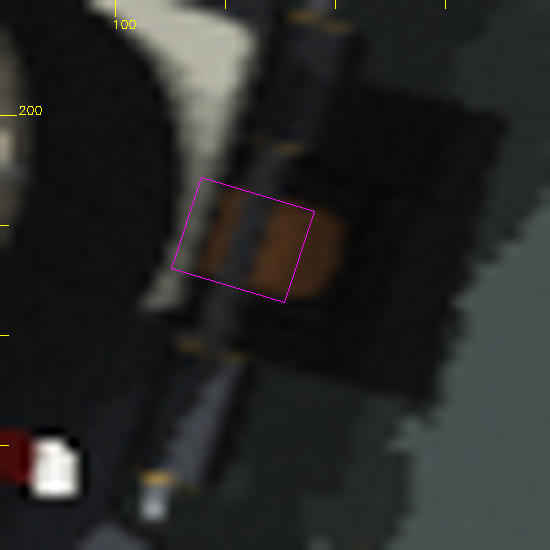

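>>> carry_out(series=[[[10, 0.5, -1.5, 0, 0, 0], [20, 0.5, -1.5, 0, 0, 0], [30, 0.5, -1.5, 0, 0, 0], [38, 0.5, -1.5, 0, 0, 0], [44, 0.5, -1.5, 0, 0, 0], [46, 0.5, -1.5, 0, 0, 0], [46, 0.5, -1.5, 0, 0, 0]]])

```text
clock: 43.6
tool_pos: [0.4397, 0.3895, 0.0581]
orientation: [-137.2, 90.0, -63.7]
force: [0.0, -0.4, -0.3]
opening: 0.0437
```

Run:
```python
from h import *
st(); plan([.44,.3895,.057],163.5)
```

```text
t 43.60 pos [0.4397 0.3895 0.0581] phi 163.46 xaxis [ 0. -0. -1.] F [ 0.  -0.4 -0.3] open 0.0437 q [ 61.  22. -22.   0. -46. -77.]
delta [1.1, -0.3, 0.1] turn [-0.0, -0.0, 0.0] dist 1 rows>=0.0
```

>>> carry_out(series=[[[0, 0, 0, 0, 0, 0], [0, 0, 0, 0, 0, 0], [0, 0, 0, 0, 0, 0], [0, 0, 0, 0, 0, 0], [0, 0, 0, 0, 0, 0]]], hand=1)

```text
clock: 44.22
tool_pos: [0.4397, 0.3896, 0.0583]
orientation: [-23.8, 90.0, 49.6]
force: [-0.5, -0.3, 1.4]
opening: 0.0237
```

Run:
```python
from h import *
st()
```

```text
t 44.23 pos [0.4397 0.3896 0.0583] phi 163.46 xaxis [ 0.  0. -1.] F [-0.5 -0.3  1.4] open 0.0237 q [ 61.  22. -22.   0. -46. -77.]
```

>>> carry_out(series=[[[-3, 0, 0, 0, 0, 0], [-8, 0, 0, 0, 0, 0], [-18, 0, 0, 0, 0, 0], [-30, 0, 0, 0, 0, 0], [-45, 0, 0, 0, 0, 0], [-55, 0, 0, 0, 0, 0], [-60, 0, 0, 0, 0, 0], [-60, 0, 0, 0, 0, 0]]])

```text
clock: 45.22
tool_pos: [0.4397, 0.3896, 0.1184]
orientation: [-7.2, 90.0, 66.2]
force: [0.0, -0.4, -1.6]
opening: 0.0242
```

Run:
```python
from h import *
st(); s=grab('scene'); t=grab('top'); crop(s,110,180,170,280,6,'pics/s27.png'); crop(t,90,190,140,240,11,'pics/t27.png')
plan([.657,.144,.118],185)
```

```text
t 45.23 pos [0.4397 0.3896 0.1184] phi 163.45 xaxis [ 0.     0.001 -1.   ] F [ 0.  -0.4 -1.6] open 0.0242 q [ 61.  18. -19.  -0. -53. -77.]
delta [-0.3, -278.4, -173.0] turn [-21.6, -0.0, -0.0] dist 328 rows>=5.2
```

View pics/s27.png

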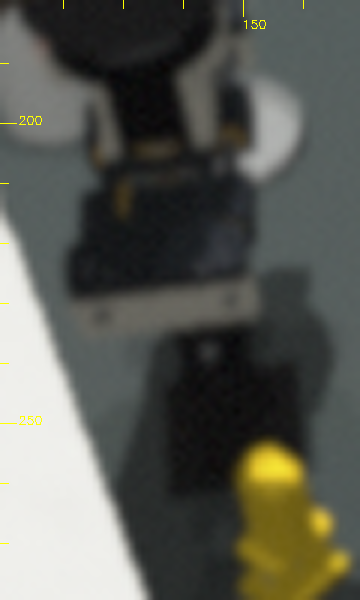

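View pics/t27.png

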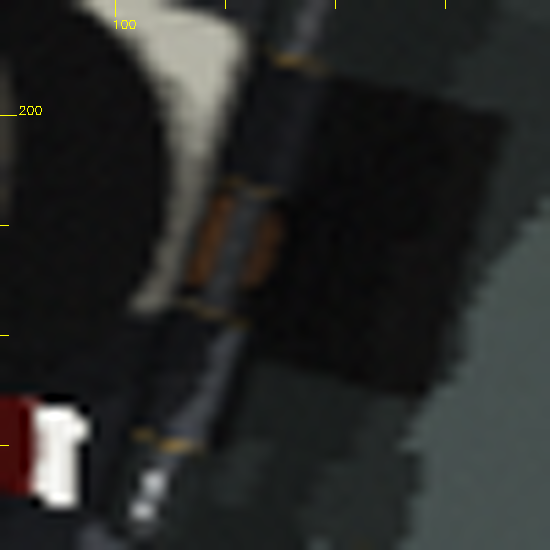

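Run:
```python
from h import *
s=grab('scene'); t=grab('top'); M=[rct(.6569,.1441,5,.06,.05,.005)]
c=lambda c,*a:crop(c,*a,[c.proj(k) for k in M])
c(t,180,100,230,165,9,'pics/t28.png') if 0 else crop(t,180,100,230,165,9,'pics/t28.png',[t.proj(k) for k in M])
crop(s,165,155,225,210,10,'pics/s28.png',[s.proj(k) for k in M])
```

```text
(no output)
```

View pics/t28.png

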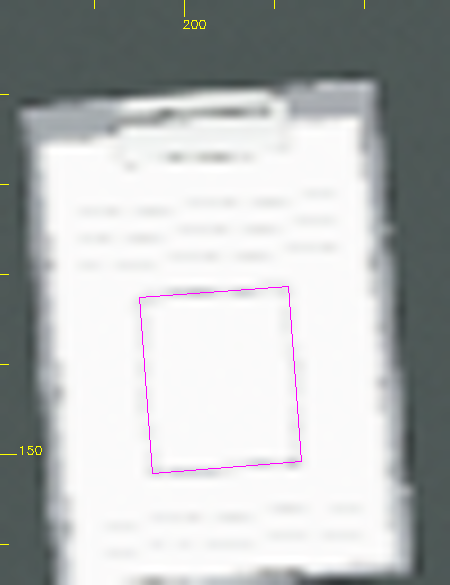

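View pics/s28.png

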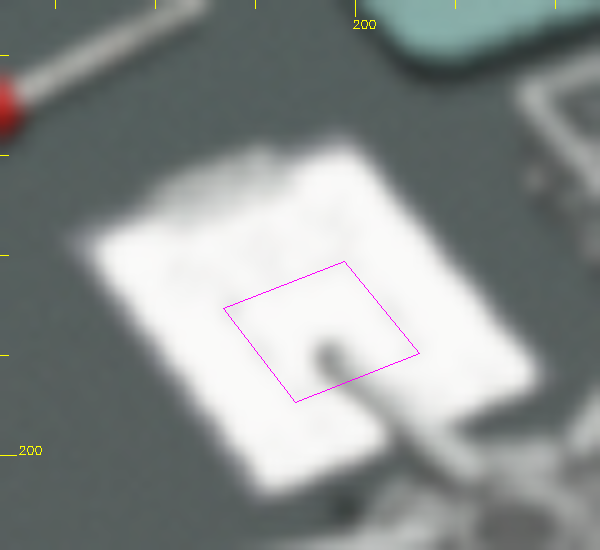

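>>> carry_out(series=[[[-10, -25, -16, -2, 0, 0], [-20, -60, -37, -4, 0, 0], [-20, -100, -62, -7, 0, 0], [-20, -140, -87, -10, 0, 0], [-20, -180, -112, -13, 0, 0], [-20, -215, -134, -16, 0, 0], [-20, -250, -155, -19, 0, 0], [-20, -270, -168, -21, 0, 0], [-20, -278, -173, -21.5, 0, 0], [-20, -278, -173, -21.5, 0, 0]]])

```text
clock: 46.68
tool_pos: [0.6567, 0.1442, 0.1375]
orientation: [103.7, 89.9, -161.4]
force: [-0.5, 0.5, -1.5]
opening: 0.0238
```

>>> carry_out(series=[[[0, 0, 0, 0, 0, 0]]])

```text
clock: 46.8
tool_pos: [0.6563, 0.1452, 0.138]
orientation: [83.5, 90.0, 178.4]
force: [-0.3, -0.5, -1.7]
opening: 0.024
```

Run:
```python
from h import *
st(); plan([.6569,.1441,.062],185)
s=grab('scene'); t=grab('top'); crop(s,150,120,240,210,6,'pics/s29.png',[s.proj(rct(.6569,.1441,5,.06,.05,.005)),s.proj(rct(.6569,.1441,5,.044,.034,.08))]); crop(t,160,80,240,170,6.5,'pics/t29.png')
```

```text
t 46.80 pos [0.6563 0.1452 0.138 ] phi -175.03 xaxis [-0.  0. -1.] F [-0.3 -0.5 -1.7] open 0.0240 q [ 29.  24.  -6.  -0. -60. -24.]
delta [76.0, -0.6, -1.1] turn [-0.0, 0.0, -0.0] dist 76 rows>=1.2
```

View pics/s29.png

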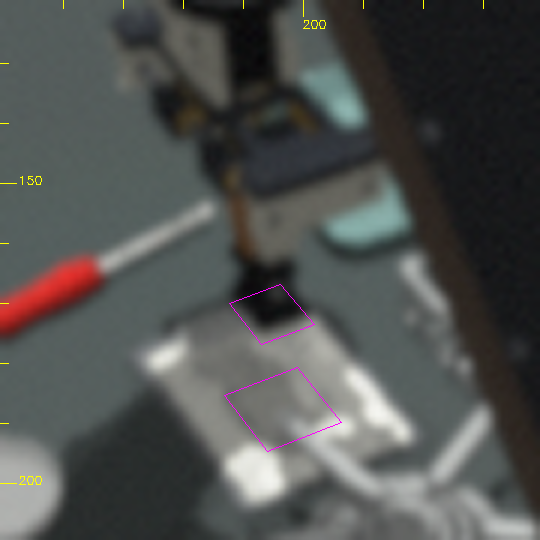

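View pics/t29.png

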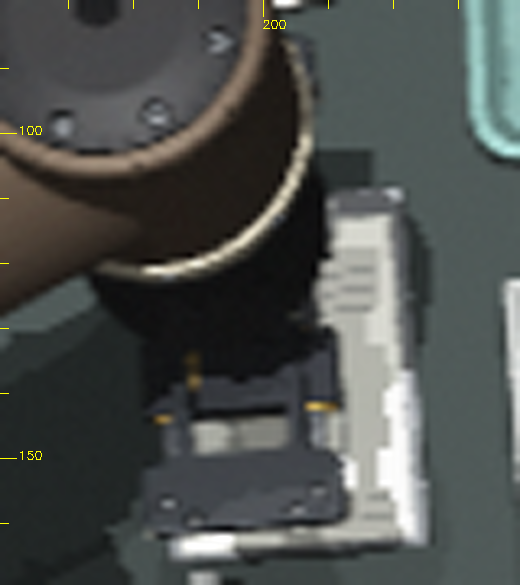

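>>> carry_out(series=[[[10, -0.5, -1, 0, 0, 0], [30, -0.5, -1, 0, 0, 0], [48, -0.5, -1, 0, 0, 0], [60, -0.5, -1, 0, 0, 0], [67, -0.5, -1, 0, 0, 0], [71, -0.5, -1, 0, 0, 0], [73, -0.5, -1, 0, 0, 0], [73, -0.5, -1, 0, 0, 0], [73, -0.5, -1, 0, 0, 0]]])

```text
clock: 48.02
tool_pos: [0.6577, 0.1436, 0.0656]
orientation: [-72.2, 90.0, 22.7]
force: [0.7, 0.3, -0.6]
opening: 0.0239
```

Run:
```python
from h import *
st(); plan([.6569,.1441,.0603],185)
s=grab('scene'); crop(s,150,120,240,210,6.5,'pics/s30.png',[s.proj(rct(.6569,.1441,5,.06,.05,.005)),s.proj(rct(.6569,.1441,5,.044,.034,.009))])
```

```text
t 48.02 pos [0.6577 0.1436 0.0656] phi -175.04 xaxis [ 0.001  0.    -1.   ] F [ 0.7  0.3 -0.6] open 0.0239 q [ 29.  28. -10.   0. -52. -24.]
delta [5.3, 0.7, 0.6] turn [-0.0, 0.0, 0.0] dist 5 rows>=0.1
```

View pics/s30.png

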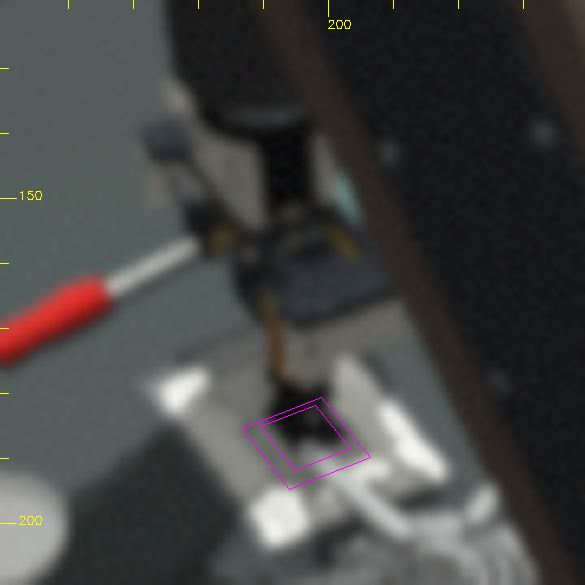

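```bash
python3 - <<'E'
from h import *
s=grab('scene'); s.im=np.clip((s.im.astype(float)/255)**.5*255,0,255).astype(np.uint8)
a=[s.proj(rct(.6577,.1436,5,.044,.034,.0103)),s.proj(rct(.6577,.1436,5,.024,.030,.058)),s.proj(rct(.6577,.1436,5,.024,.030,.102))]
crop(s,175,155,215,200,12,'pics/s31.png'); crop(s,175,155,215,200,12,'pics/s31m.png',a)
E
python3 -c "
import cv2,numpy as np
a=cv2.imread('pics/s31.png');b=cv2.imread('pics/s31m.png');cv2.imwrite('pics/s31c.png',cv2.resize(np.hstack([a,b]),(800,450)))"
```

```text
(no output)
```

View pics/s31c.png

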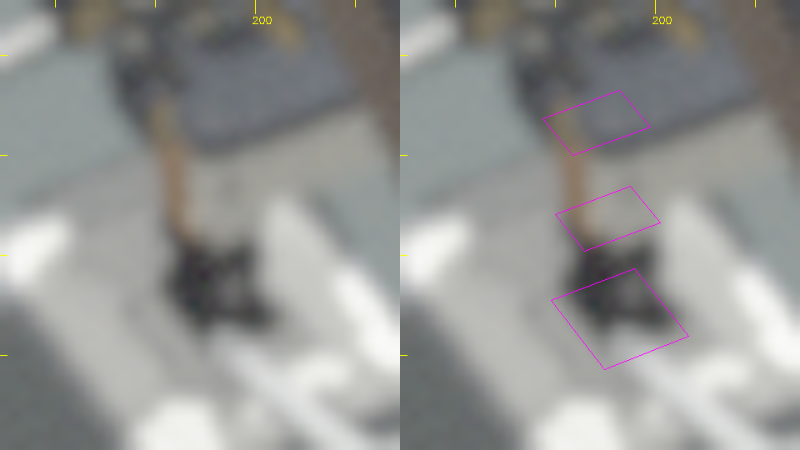

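>>> carry_out(series=[[[-20, 0.5, 0.5, 0, 0, 0], [-50, 0.5, 0.5, 0, 0, 0], [-80, 0.5, 0.5, 0, 0, 0], [-95, 0.5, 0.5, 0, 0, 0], [-100, 0.5, 0.5, 0, 0, 0], [-100, 0.5, 0.5, 0, 0, 0]]])

```text
clock: 48.88
tool_pos: [0.6565, 0.1439, 0.1644]
orientation: [94.2, 90.0, -170.9]
force: [-0.5, 0.6, -2.2]
opening: 0.0239
```

Run:
```python
from h import *
st(); o=get_obs()
ims=[grab('scene') for _ in range(4)]
s=ims[0]; s.im=np.mean([i.im.astype(float) for i in ims],0); s.im=np.clip((s.im/255)**.45*255,0,255).astype(np.uint8)
x,y,z=o['tool_pos']; f=z-.0553
a=[s.proj(rct(x,y,5,.044,.034,f)),s.proj(rct(x,y,5,.024,.030,f+.048)),s.proj(rct(x,y,5,.024,.030,f+.092))]
u=s.proj([x,y,f])[0].astype(int); print(u)
x0,y0=u[0]-20,u[1]-28
crop(s,x0,y0,x0+40,y0+45,12,'pics/a.png'); crop(s,x0,y0,x0+40,y0+45,12,'pics/b.png',a)
cv2.imwrite('pics/s32.png',cv2.resize(np.hstack([cv2.imread('pics/a.png'),cv2.imread('pics/b.png')]),(800,450)))
```

```text
t 48.88 pos [0.6565 0.1439 0.1644] phi -175.06 xaxis [-0.001 -0.    -1.   ] F [-0.5  0.6 -2.2] open 0.0239 q [ 29.  23.  -4.  -0. -63. -24.]
[194 165]
```

View pics/s32.png

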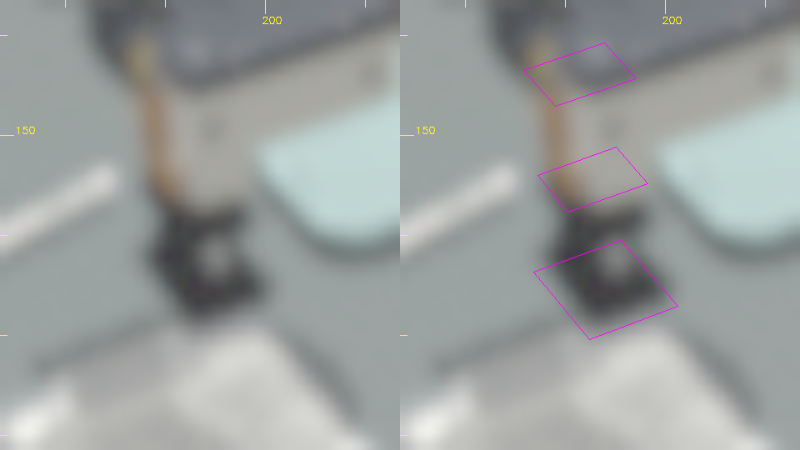

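Run:
```python
from h import *
st(); plan([.6569,.1441,.0640],185)
```

```text
t 49.08 pos [0.6564 0.1438 0.1639] phi -175.05 xaxis [-0.002 -0.001 -1.   ] F [ 0.2  0.  -2.4] open 0.0242 q [ 29.  23.  -4.  -0. -63. -24.]
delta [99.9, -0.7, 0.4] turn [-0.1, -0.0, -0.1] dist 100 rows>=1.6
```

>>> carry_out(series=[[[15, 0, 0, 0, 0, 0], [40, 0, 0, 0, 0, 0], [65, 0, 0, 0, 0, 0], [82, 0, 0, 0, 0, 0], [91, 0, 0, 0, 0, 0], [96, 0, 0, 0, 0, 0], [98, 0, 0, 0, 0, 0], [98, 0, 0, 0, 0, 0], [98, 0, 0, 0, 0, 0]]])

```text
clock: 50.2
tool_pos: [0.6572, 0.1441, 0.0677]
orientation: [-68.8, 89.9, 26.2]
force: [0.4, -0.2, -1.1]
opening: 0.0242
```

Run:
```python
from h import *
st(); plan([.6569,.1441,.0600],185)
```

```text
t 50.20 pos [0.6572 0.1441 0.0677] phi -175.04 xaxis [ 0.001  0.    -1.   ] F [ 0.4 -0.2 -1.1] open 0.0242 q [ 29.  28. -10.   0. -52. -24.]
delta [7.7, 0.3, 0.0] turn [-0.0, 0.0, 0.1] dist 8 rows>=0.1
```

>>> carry_out(series=[[[2, 0, 0, 0, 0, 0], [4, 0, 0, 0, 0, 0], [5, 0, 0, 0, 0, 0], [5, 0, 0, 0, 0, 0]]])

```text
clock: 50.7
tool_pos: [0.6568, 0.1439, 0.0619]
orientation: [112.1, 90.0, -152.9]
force: [-0.5, -0.9, -0.9]
opening: 0.0239
```

>>> carry_out(series=[[[1, 0, 0, 0, 0, 0], [2, 0, 0, 0, 0, 0], [3, 0, 0, 0, 0, 0], [4, 0, 0, 0, 0, 0], [4, 0, 0, 0, 0, 0]]])

```text
clock: 51.32
tool_pos: [0.657, 0.144, 0.0585]
orientation: [-85.2, 90.0, 9.8]
force: [-2.3, -0.9, 4.4]
opening: 0.0238
```

Run:
```python
from h import *
st()
```

```text
t 51.33 pos [0.657  0.144  0.0585] phi -175.04 xaxis [ 0.  0. -1.] F [-2.3 -0.9  4.4] open 0.0238 q [ 29.  28. -11.   0. -51. -24.]
```

>>> carry_out(series=[[[1, 0, 0, 0, 0, 0], [2, 0, 0, 0, 0, 0], [3, 0, 0, 0, 0, 0], [4, 0, 0, 0, 0, 0], [4.5, 0, 0, 0, 0, 0], [4.5, 0, 0, 0, 0, 0]]])

```text
clock: 52.08
tool_pos: [0.657, 0.144, 0.0542]
orientation: [-98.4, 90.0, -3.4]
force: [-2.9, 0.0, 8.0]
opening: 0.0236
```

Run:
```python
from h import *
st()
```

```text
t 52.08 pos [0.657  0.144  0.0542] phi -175.04 xaxis [ 0. -0. -1.] F [-2.9  0.   8. ] open 0.0236 q [ 29.  29. -11.   0. -50. -24.]
```

>>> carry_out(series=[[[0.5, 0, 0, 0, 0, 0], [1, 0, 0, 0, 0, 0], [1, 0, 0, 0, 0, 0]]])

```text
clock: 52.45
tool_pos: [0.657, 0.1439, 0.0533]
orientation: [-96.9, 90.0, -1.9]
force: [-4.0, -0.3, 9.5]
opening: 0.0244
```

>>> carry_out(series=[[[0.5, 0, 0, 0, 0, 0], [0.5, 0, 0, 0, 0, 0]]])

```text
clock: 52.7
tool_pos: [0.657, 0.144, 0.0529]
orientation: [-90.0, 90.0, 4.9]
force: [-3.9, -0.3, 9.8]
opening: 0.0238
```

>>> carry_out(series=[[[-2, 0, 0, 0, 0, 0], [-4, 0, 0, 0, 0, 0], [-6, 0, 0, 0, 0, 0], [-8, 0, 0, 0, 0, 0], [-12, 0, 0, 0, 0, 0], [-20, 0, 0, 0, 0, 0], [-35, 0, 0, 0, 0, 0], [-55, 0, 0, 0, 0, 0], [-75, 0, 0, 0, 0, 0], [-85, 0, 0, 0, 0, 0]]])

```text
clock: 53.95
tool_pos: [0.6576, 0.1443, 0.1392]
orientation: [-71.5, 89.9, 23.4]
force: [-1.2, 0.0, -1.5]
opening: 0.0237
```

Run:
```python
from h import *
st(); plan([.449,.388,.14],163.5+2.9)
```

```text
t 53.95 pos [0.6576 0.1443 0.1392] phi -175.03 xaxis [ 0.002  0.001 -1.   ] F [-1.2  0.  -1.5] open 0.0237 q [ 29.  24.  -6.   0. -60. -24.]
delta [-1.0, 186.7, 260.9] turn [18.6, 0.1, 0.1] dist 321 rows>=5.1
```

>>> carry_out(series=[[[0, 15, 21, 1.5, 0, 0], [0, 38, 53, 4, 0, 0], [0, 65, 91, 7, 0, 0], [0, 93, 130, 10, 0, 0], [0, 121, 169, 12, 0, 0], [0, 147, 205, 15, 0, 0], [0, 168, 235, 17, 0, 0], [0, 181, 253, 18, 0, 0], [0, 187, 261, 18.5, 0, 0], [0, 187, 261, 18.5, 0, 0]]])

```text
clock: 55.2
tool_pos: [0.4479, 0.388, 0.1372]
orientation: [131.1, 90.0, -152.4]
force: [0.2, -0.5, -2.3]
opening: 0.0237
```

>>> carry_out(series=[[[0, 0, 0, 0, 0, 0]]])

```text
clock: 55.32
tool_pos: [0.4485, 0.3872, 0.1371]
orientation: [170.0, 90.0, -113.5]
force: [-0.1, -0.5, -1.9]
opening: 0.024
```

Run:
```python
from h import *
st(); plan([.449,.388,.062],166.4)
s=grab('scene'); t=grab('top'); L=[rct(.449,.388,-13.6,.08,.07,.003)]
crop(t,170,95,235,165,8,'pics/t33.png'); crop(s,110,180,180,280,6,'pics/s33.png',[s.proj(k) for k in L]); crop(t,90,185,150,240,9,'pics/t34.png',[t.proj(k) for k in L])
```

```text
t 55.33 pos [0.4485 0.3872 0.1371] phi 166.43 xaxis [-0. -0. -1.] F [-0.1 -0.5 -1.9] open 0.0240 q [ 60.  17. -17.   0. -56. -73.]
delta [75.1, -0.3, 0.9] turn [0.0, -0.0, -0.0] dist 75 rows>=1.2
```

View pics/t33.png

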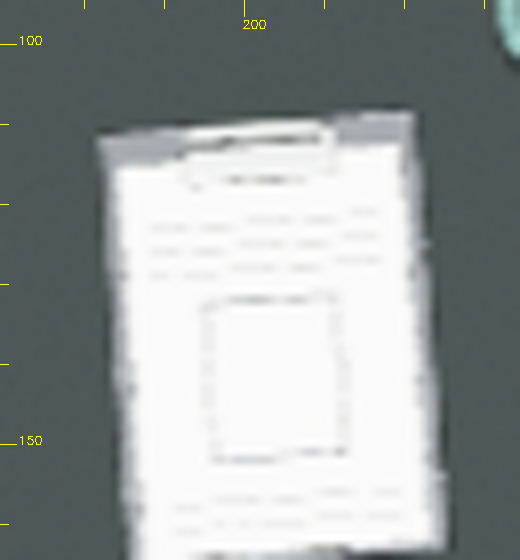

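View pics/s33.png

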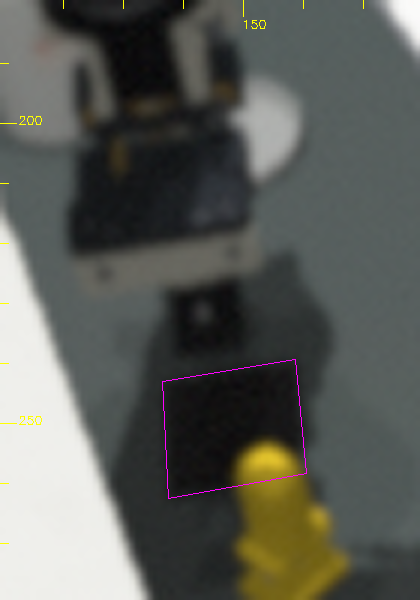

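View pics/t34.png

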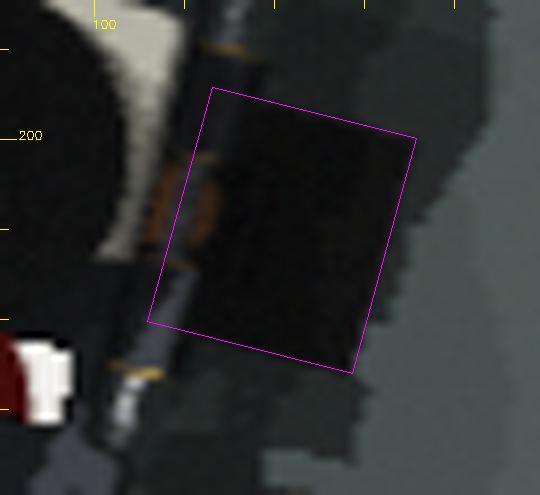

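>>> carry_out(series=[[[15, -0.5, 1, 0, 0, 0], [35, -0.5, 1, 0, 0, 0], [52, -0.5, 1, 0, 0, 0], [64, -0.5, 1, 0, 0, 0], [70, -0.5, 1, 0, 0, 0], [74, -0.5, 1, 0, 0, 0], [76, -0.5, 1, 0, 0, 0], [76, -0.5, 1, 0, 0, 0]]])

```text
clock: 56.42
tool_pos: [0.4488, 0.3888, 0.0613]
orientation: [-19.7, 90.0, 56.7]
force: [0.2, -0.2, -0.8]
opening: 0.0237
```

>>> carry_out(series=[[[0.5, 0, 0, 0, 0, 0], [1, 0, 0, 0, 0, 0], [1, 0, 0, 0, 0, 0]]])

```text
clock: 56.8
tool_pos: [0.4488, 0.3887, 0.0602]
orientation: [-12.0, 90.0, 64.5]
force: [-0.1, 0.3, -1.1]
opening: 0.0236
```

Run:
```python
from h import *
st(); plan([.449,.388,.0583],166.4)
```

```text
t 56.80 pos [0.4488 0.3887 0.0602] phi 166.45 xaxis [ 0.  0. -1.] F [-0.1  0.3 -1.1] open 0.0236 q [ 60.  22. -21.  -0. -47. -73.]
delta [1.9, -0.4, -0.7] turn [0.1, 0.0, 0.0] dist 2 rows>=0.0
```

>>> carry_out(series=[[[1, 0, 0, 0, 0, 0], [1.5, 0, 0, 0, 0, 0], [1.5, 0, 0, 0, 0, 0]]])

```text
clock: 57.18
tool_pos: [0.4488, 0.3887, 0.0585]
orientation: [154.7, 90.0, -128.9]
force: [0.4, -0.4, -2.0]
opening: 0.0238
```

>>> carry_out(series=[[[0.5, 0, 0, 0, 0, 0], [0.5, 0, 0, 0, 0, 0]]])

```text
clock: 57.42
tool_pos: [0.4488, 0.3887, 0.0583]
orientation: [-37.9, 90.0, 38.5]
force: [-0.9, -1.2, 0.6]
opening: 0.0241
```

Touching down. Open and lift straight off.

>>> carry_out(series=[[[0, 0, 0, 0, 0, 0], [0, 0, 0, 0, 0, 0], [0, 0, 0, 0, 0, 0], [0, 0, 0, 0, 0, 0]]], hand=0)

```text
clock: 57.92
tool_pos: [0.4488, 0.3887, 0.0581]
orientation: [-29.5, 90.0, 47.0]
force: [-1.0, 0.4, -0.7]
opening: 0.0439
```

>>> carry_out(series=[[[-10, 0, 0, 0, 0, 0], [-25, 0, 0, 0, 0, 0], [-45, 0, 0, 0, 0, 0], [-70, 0, 0, 0, 0, 0], [-100, 0, 0, 0, 0, 0], [-130, 0, 0, 0, 0, 0], [-150, 0, 0, 0, 0, 0], [-150, 0, 0, 0, 0, 0]]])

```text
clock: 58.92
tool_pos: [0.4495, 0.3896, 0.2112]
orientation: [-21.6, 89.7, 54.9]
force: [0.1, 0.8, -0.5]
opening: 0.0435
```

Run:
```python
from h import *
st(); plan([.47,-.2,.21],180);
```

```text
t 58.92 pos [0.4495 0.3896 0.2112] phi 166.46 xaxis [ 0.003  0.004 -1.   ] F [ 0.1  0.8 -0.5] open 0.0435 q [ 60.  13. -11.   0. -65. -73.]
delta [-1.1, -157.9, -568.4] turn [-13.5, 0.2, 0.1] dist 590 rows>=9.4
```

>>> carry_out(series=[[[0, -16, -56, -1, 0, 0], [0, -32, -113, -3, 0, 0], [0, -48, -170, -4, 0, 0], [0, -64, -227, -6, 0, 0], [0, -80, -284, -7, 0, 0], [0, -96, -341, -9, 0, 0], [0, -112, -398, -10, 0, 0], [0, -128, -455, -12, 0, 0], [0, -144, -512, -13, 0, 0], [0, -158, -568, -13.5, 0, 0]]])

```text
clock: 60.18
tool_pos: [0.4689, -0.2024, 0.2081]
orientation: [-49.8, 90.0, 40.2]
force: [1.1, 0.1, 0.3]
opening: 0.0437
```

>>> carry_out(series=[[[0, 0, 0, 0, 0, 0], [0, 0, 0, 0, 0, 0]]])

```text
clock: 60.42
tool_pos: [0.4688, -0.2007, 0.2077]
orientation: [69.5, 90.0, 159.4]
force: [0.5, -0.6, 0.4]
opening: 0.044
```

Run:
```python
from h import *
st(); s=grab('scene'); t=grab('top')
L=(('a',149,0),('b',-121,.003),('c',-53,.006),('d',82,.009),('e',15,.012))
M=lambda c:sum([[c.proj(k) for k in loc(n,.462,.1445,np.radians(a),z)] for n,a,z in L],[])
St=lambda c:[c.proj(k) for k in (rct(.4488,.3887,-13.6,.024,.030,.095),rct(.4488,.3887,-13.6,.044,.034,.003),rct(.449,.388,-13.6,.08,.07,.003))]
crop(s,120,150,290,280,4.6,'pics/s40.png',M(s)+St(s)); crop(t,90,180,260,260,4.6,'pics/t40.png',M(t)+St(t))
cv2.imwrite('pics/t41.png',cv2.resize(t.im,(800,600)))
p=np.load('pics/post.npz'); d=cv2.absdiff(p['t'],t.im).max(2); cv2.imwrite('pics/d41.png',cv2.resize(d,(800,600)))
```

```text
t 60.42 pos [ 0.4688 -0.2007  0.2077] phi 179.87 xaxis [-0.001  0.    -1.   ] F [ 0.5 -0.6  0.4] open 0.0440 q [ -1.   6. -21.  -0. -63.   1.]
```

View pics/s40.png

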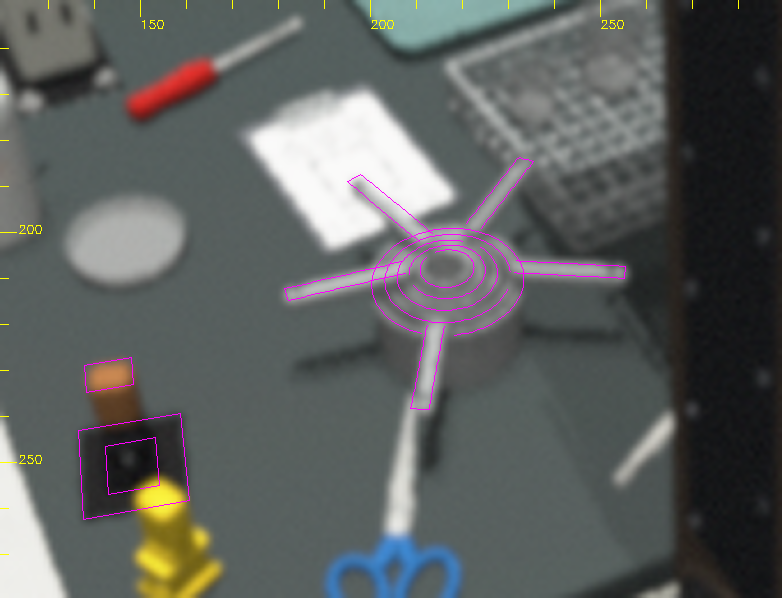

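View pics/t40.png

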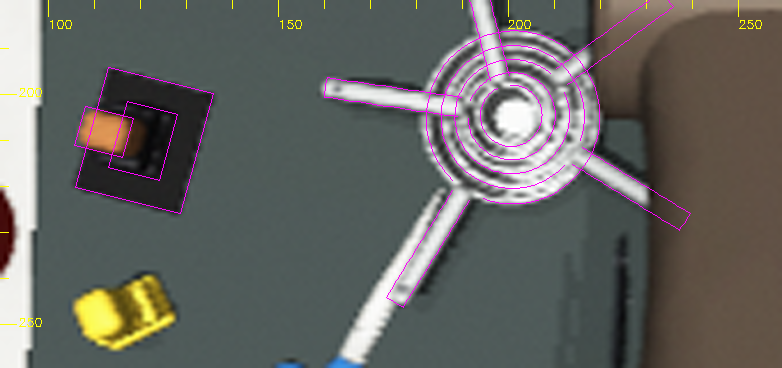

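View pics/t41.png

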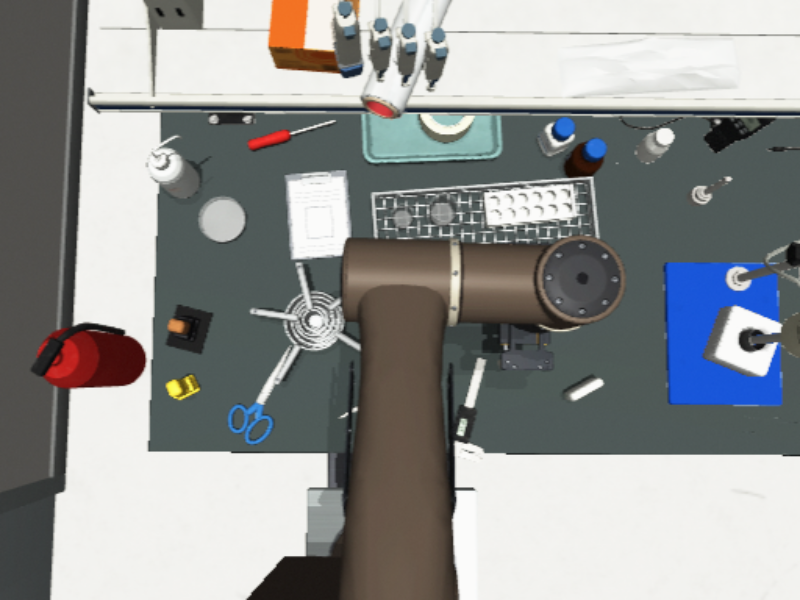

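View pics/d41.png

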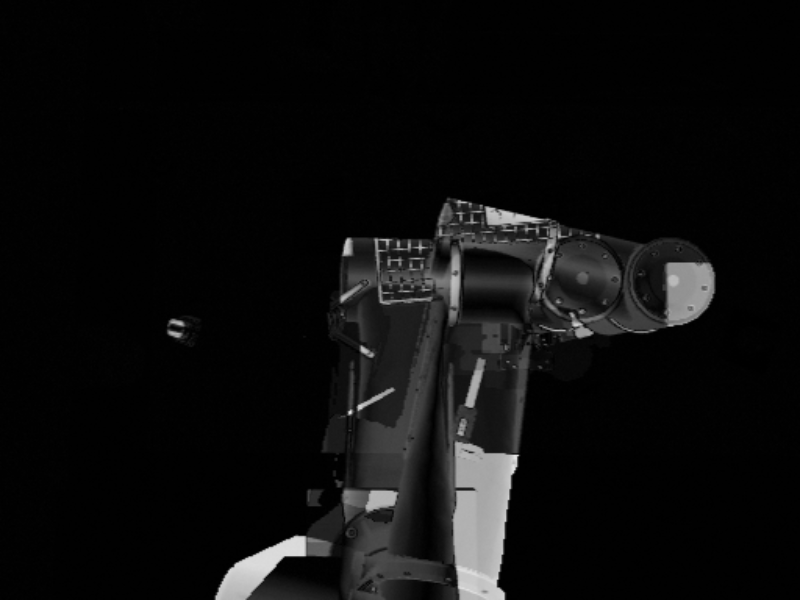

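Run:
```python
from plant import close_job
print(close_job())
```

```text
the job is handed in; nothing more can be done
None
```

The job is done and handed in at about 60 s of the 192 s allowed. `close_job` gives no verdict, so everything below is from my own checks.

- **Nest:** All four pans were in the basket. I placed them in the order B, C, D, E, with handles at about -121°, -53°, 82° and 15° against A's 149°. The smallest angle between handles is 67°. In both cameras, outlines drawn for level, fully home pans lie on the rims and handles.
- **B's placing:** B touched about 4 mm above its predicted home height with about 11 N, so I released it there and it settled. C, D and E reached their predicted heights within about 1 mm.
- **Stamping:** I used the brown-handled stamp, not the yellow lookalike. I pressed it at the measured centre and angle of the ruled box, to about 7.4–7.8 mm by height and force (9.8 N), then lifted it straight up. There was about 4 N of sideways force at full press.
- **Stamp return:** The stamp stands upright on its mat, within about 1–2 mm of the middle.
- **Bystanders:** A picture difference from before and after stamping shows only the stamp and the arm changed, apart from what the arm hid.

**Doubts and disagreements:**
- The print itself does not show in the pictures, so it is judged only from height and force.
- The automatic rim fits were unreliable for C and E once nested, and the scene-camera fits differed by up to about 7 mm on A and B. I relied on the overlays there.
- While the stamp was held, its foot looked 1–2 pixels off its predicted place in the scene view. I put that down to calibration and blur.
- No pan was seen to be knocked aside.

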